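# Level the display riser

## Robot

A 6-joint arm with a two-finger parallel gripper is mounted at the origin on a cart in front of the work surface, level with it; the furniture and walls round the work are solid. World frame = base frame: x ahead of the robot, y to its left, z up, the work surface at z = 0. Lengths are in mm, angles in degrees, forces in N, time in s.
With the tool pointing down it reaches from about 300 to 850 mm from the base axis. Payload 4.2 kg.
Tool frame: the origin (TCP) lies midway between the tips of the shut fingers; the grasp point (between the pads) lies 19 mm behind it; z points along the fingers, x is the direction in which the jaws open and shut, and the axes are right-handed (so a half turn about z gives the same grasp; the last joint's range is limited). The gripper opens to 91 mm and grips with 3 to 60 N. Pads are 32 mm wide; open, the fingers measure 118 mm over their backs; the gripper's body (76 mm by 178 mm) begins 60 mm behind the grasp point.
Start: joints at [-66.463, 18.312, 89.639, -0, 72.044, -1.146], TCP at [240.124, -522.478, 213.976] pointing down, gripper open.
Joint ranges: [-177.97, 177.97], [-48.28, 115.42], [12.27, 149.76], [-77.06, 257.06], [2.81, 150.46], [-146.56, 146.56]. Speed limits (degrees/s): [147.25, 147.25, 180, 180, 180, 180].

## Interface

Orientations are given as [roll, pitch, yaw] about the fixed x, y, z axes, in that order (R = Rz(yaw) Ry(pitch) Rx(roll)).
In Python, from workcell import env gives the robot as it stands. The module is installed in compiled form; this text tells all that it offers.
- The arm moves only by the tool drive_tool, never from a script. Its argument "series" is a list of rows, each a list of 3 entries, a list of its own where there are three numbers: the closure, from 0 (fully open) to 1 (shut), then the shift along the tool's x, y, z in mm, then the turn, a rotation vector about the tool's x, y, z in rad. In form: [[gripper, [dx, dy, dz], [rx, ry, rz]], ...]. A call has exactly 5 rows; each row is the pose to reach, as a shift and turn from the pose commanded when the call began, along the tool's axes at that moment; what a row does not reach only later rows make up. A row lasts 1/10 s, in which the tool goes at most 50 mm and 8.59 degrees, less where a joint would pass 70% of its speed; a pose out of reach is approached as far as the arm can. A call with a gripper value outside its range is refused whole. The fingers move at their own pace and stop on an object; "squeeze" is the grip in N (left out, the last holds). Time passes only in rows, so rows that repeat a pose let the fingers close, or fill a call up. It gives the time, the measured TCP pose, the force and the opening at its end, in the units of the state.
- env.state(): the state, without advancing time (a new reading comes with each control period).
- env.grab_frame(name): name is "side" or "top" or "wrist"; returns a dict with "image" (480x640x3 uint8, red, green, blue), "K" (3x3 intrinsics, pixels), "origin" and "orientation" of the camera in the world. Camera axes: x right, y down, z forward; pixel columns grow to the right and rows downward; lengths in mm; the calibration is good to about 2 mm. The wrist camera is an equidistant fisheye: a pixel r from the principal point sees the ray r / f radians off the axis. A picture is of the moment at which its call begins. There is no depth.
- env.job_done(): hands the job in, once; it reports no verdict.
The state is a dict: "time_s": time; "qpos": joint angles; "qvel": joint speeds; "effort": joint torques, N m; "ee_pos": TCP position; "ee_rot": TCP orientation; "force": force on the tool from outside, world axes, zero at the start; "torque": the same for the moment, N m; "gripper_width": finger opening in mm.
Only numpy, scipy, OpenCV 4.12 (cv2) and the standard library are available. Lean on these libraries where they do the work, as an engineer would, in place of code of your own. Each camera call takes 0.05 s, during which the arm holds its last target.

## Task

The display riser is out of level. Take the dropper bottle off it and stand it upright on the table, lay the spirit level lengthwise on the board in the bottle's place so that the bubble shows the slope, then turn the brass knob of the levelling foot until the bubble sits between its two lines. Finish pressing the level firmly down on the board with the bubble still between the lines, and stay pressing so that I can tighten the lock nut; leave the candle, the tin and the ball where they are.

Things in the scene. Friction and masses are not known exactly. Their poses are not given: they have to be found in the camera images.
- riser: Display riser, fixed to the table: a pale wooden board 280 x 110 x 16 mm, its top 60 mm above the table when level, on a fixed wooden leg at its +y end and on one levelling foot near its -y end. Origin: on the table under the board's middle; its y axis runs lengthwise from the foot to the leg, z up.
- riser_board: The board itself, hinged on the fixed leg (origin: on the hinge line under the +y end, 110 mm from the middle). Its y axis runs lengthwise away from the knob, z is normal to its top. At the start the knob's end hangs 2.1 to 4.4 mm too low.
- board_place (a point): On the board's top face, midway across it and 35 mm from the board's middle toward the leg: the free stretch where the bottle stands and where the level shall lie (centred within 35 mm along and 25 mm across).
- knob_grip (a point): On the axis of the ribbed brass knob of the levelling foot, 220 mm from the hinge line, at the height to grip: 13 mm above the underside of the knob and 9 mm below its top. Round, 34 mm across, 22 mm tall, axis upright; the board lies 25 to 30 mm below this point. Turning clockwise seen from above drives the foot down and raises this end of the board (12 mm a turn); the knob keeps its height. It turns stiffly (0.06 N m) without play and stays where it is left.
- level: Pocket spirit level, a light metal bar 140 x 24 x 40 mm (x along its length), 0.22 kg, with a vial in the middle of its top face. Origin: centre of its underside, z up. The top is flat and hard from 28 mm to 70 mm either side of the middle; press there, close to the vial. At the start it lies on the table, upright.
- vial_bubble (a joint): Place of the vial's bubble along the level's x axis in m from the middle (0 = centred, positive toward the level's +x end; the bubble goes to the higher end; stops at 17.5 mm). The bubble is 14 mm long and two black lines are 19 mm apart, so it sits between them within 2.5 mm of the middle. It settles in about 1 s. With the level lengthwise on the board it moves 6 mm for each rad that the knob is turned.
- dropper: Amber dropper bottle, round, 34 mm across up to 70 mm, black dropper cap above, 104 mm tall, 60 g; grip the glass about 60 mm up, so that the cap clears the gripper. Origin: centre of its underside. At the start it stands on the board. The table in front of the riser's leg, about x 0.43, y 0.285, is free to take it.
- floral_candle: Candle in a dark flowered pot, 70 mm across, 99 mm tall, on the table; leave it. Origin: centre of its underside.
- tin: Round balm tin, 69 mm across, 34 mm tall, on the table; leave it. Origin: centre of its underside.
- white_ball: White knobbly ball ornament, 61 mm across, 65 mm tall, on the table; leave it. Origin: centre of its underside.
There are look-alikes about, which are no part of the job. There is more than one size of the dropper; the job needs the smaller.

How it is judged:
By the outcome, as a careful person would: the job done as asked, in the order asked, and still so for the second after the job is handed in, while the arm keeps its last pose, push and grip.
It also fails if it takes over 72 s, if anything falls off the work surface, if the arm or the gripper's body presses on something with over 40 N, if the wrist force passes 120 N, or if a joint passes its speed limit or range.

## Working session

There is one attempt and no reset: what is moved stays moved. The work goes in short steps, Python scripts to look and compute and a tool call to move; the robot and the scene stay as the last step left them, time stands still between calls to the robot, and variables do not carry over. Pictures are saved under pics/ and viewed, and the job is handed in when it is done.

Besides the shell and the picture viewer there is one more tool, called after "Request:" in YAML: its name, and indented under it one key for each argument. drive_tool: Moves the arm, as the interface text tells. Its arguments: {"type":"object","properties":{"series":{"type":"array","items":{"type":"array"}},"squeeze":{"type":"number"}},"required":["series"]}

```bash
mkdir -p pics; cat > h.py <<'E'
import numpy as np, cv2
from workcell import env
from scipy.spatial.transform import Rotation as R
def grab(n,fn=None):
    f=env.grab_frame(n)
    if fn: cv2.imwrite('pics/'+fn,f['image'][:,:,::-1])
    return f
E
python3 - <<'E'
from h import *
for n in ("side","top","wrist"):
    f=grab(n,n+'0.png'); print(n,f['K'],f['origin'],f['orientation'])
s=env.state(); print(s)
E
```

```text
side [[468.48668439   0.         317.98864535]
 [  0.         468.48668439 246.30236435]
 [  0.           0.           1.        ]] [272.47049095 786.40234796 656.65413227] [-131.77874762   -0.9207396  -162.21052113]
top [[572.78442363   0.         318.20173179]
 [  0.         572.78442363 246.36625578]
 [  0.           0.           1.        ]] [ 220.81654503  181.08287825 1245.46088997] [-167.15626316   -0.33385188  -94.3843467 ]
wrist [[371.64829954   0.         316.79685044]
 [  0.         371.64829954 236.88980838]
 [  0.           0.           1.        ]] [ 307.37926724 -490.94990462  384.61693268] [ 1.64684564e+02  1.09414907e-01 -6.53060487e+01]
{'time_s': 0.15, 'qpos': array([-6.64644640e+01,  1.83427032e+01,  8.96903558e+01, -3.09626645e-03,
        7.20434660e+01, -1.14474546e+00]), 'qvel': array([ 0.14513484, -0.10158347, -0.16669989, -0.04217228, -0.01809356,
        0.1147308 ]), 'effort': array([ 2.25662266e-04, -4.12775123e+01, -2.32154721e+01,  7.27449381e-02,
        4.33940277e-02, -9.05174943e-05]), 'ee_pos': array([ 239.938073  , -522.12928071,  213.31862641]), 'ee_rot': array([ 1.79998585e+02,  7.65686045e-02, -6.53187629e+01]), 'force': array([-0.96860412,  0.732584  , -0.63687186]), 'torque': array([-0.01812279,  0.01008889, -0.00788086]), 'gripper_width': 91.11214633344304}
```

View pics/side0.png

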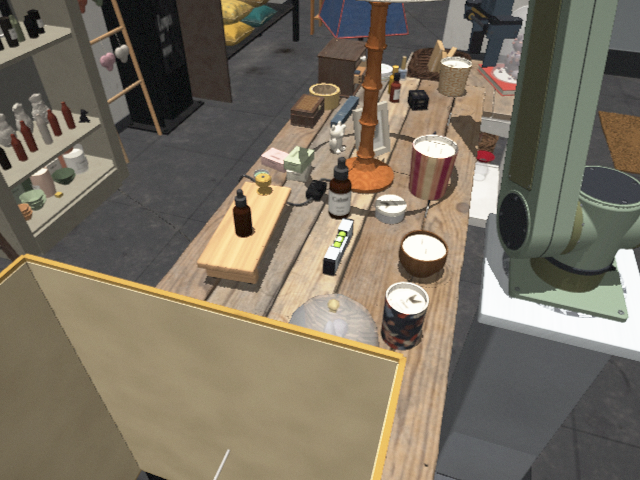

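View pics/top0.png

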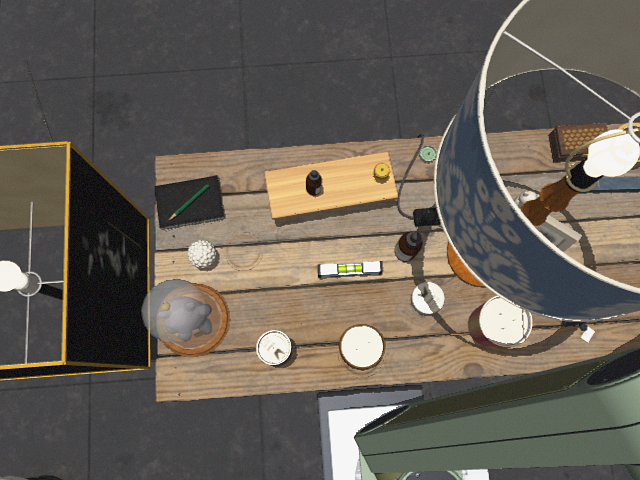

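View pics/wrist0.png

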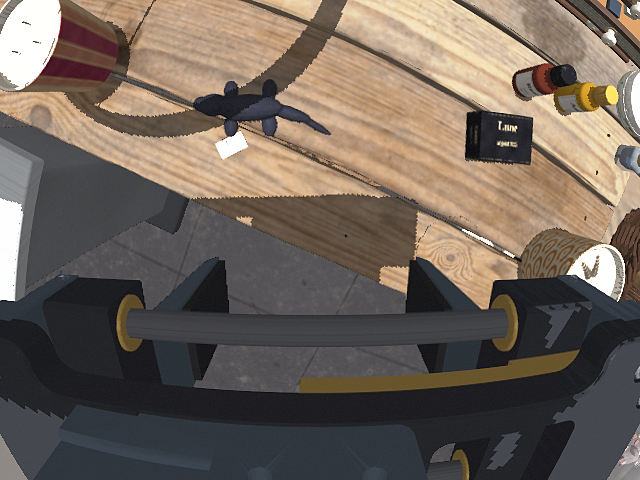

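```bash
cat >> h.py <<'E'
def ray(f,u,v):
    K=f['K'];d=np.array([(u-K[0,2])/K[0,0],(v-K[1,2])/K[1,1],1.])
    if f.get('fish'):
        r=np.hypot(d[0],d[1]); d=np.array([d[0]/r*np.sin(r),d[1]/r*np.sin(r),np.cos(r)]) if r>0 else np.array([0,0,1.])
    Rm=R.from_euler('xyz',f['orientation'],degrees=True).as_matrix()
    d=Rm@d; return np.array(f['origin']),d/np.linalg.norm(d)
def plane(f,u,v,z):
    o,d=ray(f,u,v); return o+d*(z-o[2])/d[2]
def tri(fa,a,fb,b):
    o1,d1=ray(fa,*a);o2,d2=ray(fb,*b)
    A=np.stack([d1,-d2],1);t=np.linalg.lstsq(A,o2-o1,rcond=None)[0]
    p,q=o1+d1*t[0],o2+d2*t[1]; return (p+q)/2,np.linalg.norm(p-q)
def proj(f,p):
    Rm=R.from_euler('xyz',f['orientation'],degrees=True).as_matrix()
    c=Rm.T@(np.array(p,float)-f['origin']);K=f['K']
    return K[0,0]*c[0]/c[2]+K[0,2],K[1,1]*c[1]/c[2]+K[1,2]
E
python3 - <<'E'
from h import *
np.set_printoptions(precision=1,suppress=True)
t=grab('top');s=grab('side')
P=lambda n,u,v,z:print(n,plane(t,u,v,z))
for n,u,v,z in [('corners',265,171,60),('',389,153,60),('',398,198,58),('',274,220,60),('knob',382,171,85),('lev',319,270,40),('',382,267,40),('tin',428,298,34),('candle',274,348,99),('ball',202,254,60),('pot',362,346,80),('striped',503,320,100),('lampbase',465,260,15)]:P(n,u,v,z)
print('knob tri',tri(t,(382,171),s,(263,176)))
print('cap',tri(t,(314,172),s,(241,195)))
print('lev',tri(t,(350,268),s,(341,240)))
c=lambda f,n,b,k,fn:cv2.imwrite('pics/'+fn,cv2.resize(f['image'][b[1]:b[3],b[0]:b[2],::-1],None,fx=k,fy=k,interpolation=cv2.INTER_CUBIC))
c(t,'',(255,130,445,290),4,'tcrop.png');c(s,'',(190,150,390,290),4,'scrop.png')
E
```

```text
corners [667.1 256.6  60. ]
 [688.7 -18.4  60. ]
 [584.6 -27.4  58. ]
 [554.7 243.6  60. ]
knob [639.1   5.1  85. ]
lev [442.5 155.3  40. ]
 [438.8  20.2  40. ]
tin [365.8 -71.5  34. ]
candle [282.5 257.1  99. ]
ball [491.7 399.7  60. ]
pot [274.  82.  80.]
striped [ 302.7 -201.9  100. ]
lampbase [ 445.2 -166.5   15. ]
knob tri (array([636.6,   6.7,  94.9]), np.float64(2.0798249644041595))
cap (array([620.9, 151.5, 148. ]), np.float64(6.9219230156286))
lev (array([439.8,  88.3,  36.1]), np.float64(5.431148398122213))
```

View pics/tcrop.png

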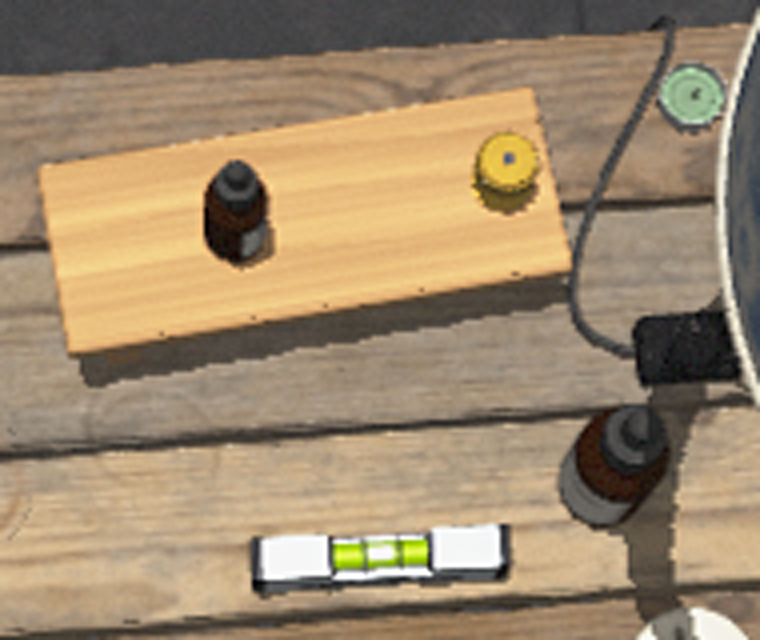

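View pics/scrop.png

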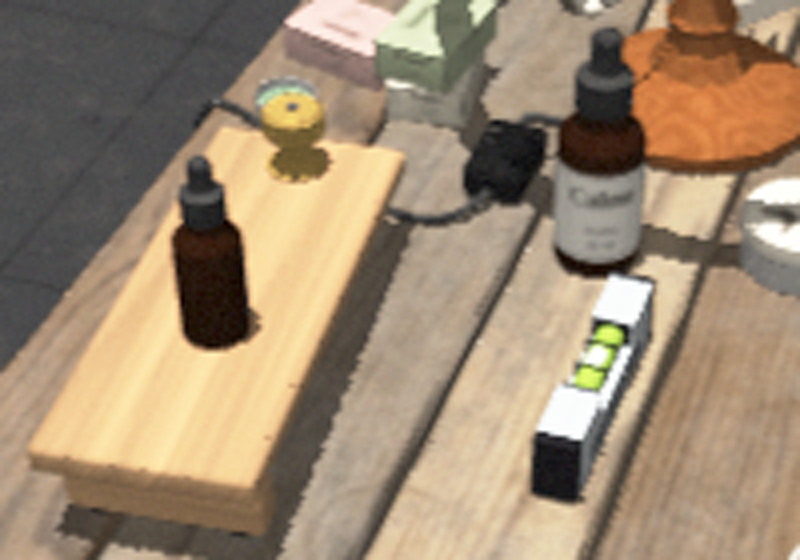

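```bash
python3 - <<'E'
from h import *
np.set_printoptions(precision=1,suppress=True)
t=grab('top');s=grab('side')
T=lambda x,y:(255+x/4,130+y/4); S=lambda x,y:(190+x/4,150+y/4)
cs=[plane(t,*T(*p),60) for p in [(39,167),(532,89),(572,268),(72,352)]]
print(cs, np.mean(cs,0)); a=(cs[0]-cs[1]+cs[3]-cs[2])/2; print(a,np.linalg.norm(a),np.degrees(np.arctan2(a[1],a[0])))
cs=[plane(s,*S(*p),z) for p,z in [((402,152),57),((258,485),60),((35,457),60)]]
print('side',cs)
print('knobtop',tri(t,T(508,158),s,S(292,107)), plane(t,*T(508,158),94))
print('cap',tri(t,T(237,168),s,S(200,160)))
print('capT',plane(t,*T(237,172),162),'capS',plane(s,*S(200,160),162))
print('bottle base S',plane(s,*S(212,340),60))
# level
for n,a in [('top',[(254,540),(505,527),(508,575),(256,588)])]:
    print('lev T',[plane(t,*T(*p),40 if i<2 else 40) for i,p in enumerate(a)])
print('lev S',[plane(s,*S(*p),40) for p in [(602,276),(654,287),(590,440),(538,428)]])
print('lampshade', [plane(t,*p,z) for p in [(437,150),(500,290),(600,320)] for z in (350,450,550)])
E
```

```text
[array([665.4, 257.3,  60. ]), array([690.6, -16.4,  60. ]), array([586.2, -27.3,  60. ]), array([559.3, 245.5,  60. ])] [625.4 114.8  60. ]
[-26.1 273.2   0. ] 274.46762019033537 95.44701327191729
side [array([586. , -21.6,  57. ]), array([554.9, 248.5,  60. ]), array([658.1, 264.4,  60. ])]
knobtop (array([639. ,   5.7,  92.5]), np.float64(1.433652978572406)) [639.2   6.1  94. ]
cap (array([619.2, 151.8, 158.9]), np.float64(2.3289783066849576))
capT [617.2 152.3 162. ] capS [615.7 155.9 162. ]
bottle base S [616.5 163.2  60. ]
lev T [array([453.4, 155.6,  40. ]), array([450.4,  20.7,  40. ]), array([424.2,  21.7,  40. ]), array([427.4, 156.5,  40. ])]
lev S [array([455.3,  28.1,  40. ]), array([426.9,  28.2,  40. ]), array([426.5, 151.5,  40. ]), array([452.6, 151.5,  40. ])]
lampshade [array([573.6, -50.1, 350. ]), array([534.2, -24.3, 450. ]), array([494.8,   1.5, 550. ]), array([ 332. , -120.6,  350. ]), array([319.5, -86.9, 450. ]), array([307.1, -53.2, 550. ]), array([ 273.3, -269.7,  350. ]), array([ 267.4, -219.4,  450. ]), array([ 261.6, -169. ,  550. ])]
```

```bash
python3 - <<'E'
from h import *
np.set_printoptions(precision=1,suppress=True)
t=grab('top');s=grab('side')
print('poleS',[ (z,plane(s,368,180,z)) for z in (0,15)])
print('base ellipse S',plane(s,342,180,0),plane(s,395,180,0),plane(s,368,190,0))
# pole axis: side points up pole vs ray; find z on vertical above base
C=np.array([445,-166.])
for z in (0,100,200,300,400,500,600): print(z,proj(s,[*C,z]),proj(t,[*C,z]))
for z in (350,400,450,500,550,600):
  for r in (120,150,180,210):
    a=np.linspace(0,2*np.pi,73)
    q=np.array([proj(t,[C[0]+r*np.cos(b),C[1]+r*np.sin(b),z]) for b in a]);w=np.array([proj(s,[C[0]+r*np.cos(b),C[1]+r*np.sin(b),z]) for b in a])
    print(z,r,'top left',q[q[:,0].argmin()],'low',q[q[:,1].argmax()],'side left',w[w[:,0].argmin()],'low',w[w[:,1].argmax()],'right',w[w[:,0].argmax()])
E
```

```text
poleS [(0, array([ 444.5, -194.8,    0. ])), (15, array([ 440.6, -172.4,   15. ]))]
base ellipse S [ 506.2 -173.4    0. ] [ 380.2 -217.2    0. ] [ 434.5 -152.3    0. ]
0 (np.float64(365.1182778330599), np.float64(186.1635756301574)) (np.float64(463.07916088989566), np.float64(261.44289024365725))
100 (np.float64(368.6966930303406), np.float64(150.36717588152976)) (np.float64(475.3924828873213), np.float64(251.85160180718003))
200 (np.float64(372.74200314519055), np.float64(109.90022892457054)) (np.float64(489.93568806354847), np.float64(240.52337733085864))
300 (np.float64(377.3519628711199), np.float64(63.78485324098841)) (np.float64(507.37481634711065), np.float64(226.9394144097766))
400 (np.float64(382.65366379516047), np.float64(10.749697966428641)) (np.float64(528.6704879699008), np.float64(210.3514514680629))
500 (np.float64(388.8154323303846), np.float64(-50.889077157545756)) (np.float64(555.261010972943), np.float64(189.63913875080567))
600 (np.float64(396.0650292036096), np.float64(-123.40985895155544)) (np.float64(589.4014594720704), np.float64(163.04591809318882))
350 120 
[... 1973 characters left out ...]
484.1 -81.1]
550 180 top left [431.1 175.5] low [584.2 317.8] side left [285.1 -87.2] low [423.5 -67.7] right [503.4 -78.8]
550 210 top left [407.8 175.2] low [586.5 342.8] side left [267.  -87.4] low [430. -64.] right [523.  -77.6]
600 120 top left [489.3 153.6] low [599.2 261.2] side left [ 321.7 -125.2] low [ 424.1 -116.6] right [ 472.5 -120.6]
600 150 top left [464.4 151.3] low [601.8 287. ] side left [ 302.9 -125. ] low [ 432.3 -114.7] right [ 492.3 -119.2]
600 180 top left [439.4 161.2] low [604.5 313.3] side left [ 284.1 -125.4] low [ 441.  -112.6] right [ 512.5 -118.3]
600 210 top left [414.4 160.9] low [607.2 340.2] side left [ 265.2 -124.8] low [ 450.4 -110.3] right [ 533.2 -117.4]
```

Candidates for the dropper are the small bottle on the riser (top 314,183; side 243,215) and the larger "Calme" bottle on the table (top 408,245; side 340,190). I choose the small one on the riser, and the close crops confirm it. The lamp pole is near (445,-166), so I retract radially before swinging past it.

Request:
drive_tool:
  series:
    - [0,[-50,0,0],[0,0,0]]
    - [0,[-100,0,0],[0,0,0]]
    - [0,[-150,0,0],[0,0,0]]
    - [0,[-200,0,0],[0,0,0]]
    - [0,[-250,0,0],[0,0,0]]

```text
time_s: 0.95
ee_pos: [134.9, -293.4, 213.8]
ee_rot: [180.0, -0.0, -65.3]
force: [0.5, -0.6, 0.4]
gripper_width: 91.2
```

```bash
cat >> h.py <<'E'
import json,os
def log():
    s=env.state(); a=json.load(open('log.json')) if os.path.exists('log.json') else []
    a.append([list(s['qpos']),list(s['ee_pos']),list(s['ee_rot'])]); json.dump(a,open('log.json','w')); return s
def rel(pos,rpy):
    s=env.state();Rm=R.from_euler('xyz',s['ee_rot'],degrees=True)
    d=Rm.inv().apply(np.array(pos)-s['ee_pos']); w=(Rm.inv()*R.from_euler('xyz',rpy,degrees=True)).as_rotvec()
    print('shift',np.round(d,1),'turn',np.round(w,4),'deg',np.round(np.degrees(np.linalg.norm(w)),1))
np.set_printoptions(precision=2,suppress=True)
E
python3 - <<'E'
from h import *
json.dump([[[-66.464,18.343,89.690,0,72.043,-1.145],[239.94,-522.13,213.32],[180,0,-65.3]]],open('log.json','w'))
s=log();print(s)
t=grab('top');w=grab('side','side1.png')
print(tri(t,(503,320),w,(433,150)))
E
```

```text
{'time_s': 0.95, 'qpos': array([-67.35,  -5.26, 117.34,  -0.  ,  67.91,  -2.04]), 'qvel': array([ -2.74, -50.13,  45.21,  -0.08,   3.9 ,  -2.71]), 'effort': array([  0.35, -11.56, -22.96,   0.09,  -0.08,   0.04]), 'ee_pos': array([ 134.89, -293.44,  213.8 ]), 'ee_rot': array([180.  ,  -0.01, -65.31]), 'force': array([ 0.52, -0.62,  0.4 ]), 'torque': array([-0.03, -0.04,  0.05]), 'gripper_width': 91.22987184108867}
(array([ 302.25, -198.38,  110.64]), np.float64(0.7252947678465584))
```

Request:
drive_tool:
  series:
    - [0,[-12,-46,6],[0,0,-0.148]]
    - [0,[-23,-92,12],[0,0,-0.297]]
    - [0,[-40,-136,18],[0,0,-0.445]]
    - [0,[-63,-176,24],[0,0,-0.593]]
    - [0,[-92,-213,28],[0,0,-0.742]]

```text
time_s: 1.55
ee_pos: [292.9, -121.8, 186.1]
ee_rot: [180.0, -0.1, -22.5]
force: [1.1, -0.7, -0.5]
gripper_width: 91.5
```

```bash
python3 - <<'E'
from h import *
s=log();print(s['qpos'],s['ee_pos'],s['ee_rot'],s['force'])
a=json.load(open('log.json'));A=[];b=[]
for q,p,_ in a:
    q=np.radians(q);r=np.hypot(p[0],p[1]);s_=q[1]+q[2]
    A.append([np.sin(q[1]),np.sin(s_),np.cos(s_),1,0]);b.append(r)
    A.append([np.cos(q[1]),np.cos(s_),-np.sin(s_),0,1]);b.append(p[2])
print(np.linalg.lstsq(np.array(A),np.array(b),rcond=None))
grab('side','side2.png');grab('top','top2.png')
E
```

```text
[-24.65  -4.43 120.92  -0.    63.39  -2.16] [ 292.91 -121.78  186.1 ] [179.99  -0.12 -22.49] [ 1.14 -0.74 -0.5 ]
(array([ 591.86,  413.76,   17.22,    0.25, -204.02]), array([0.]), np.int32(5), array([2.98, 2.45, 0.31, 0.07, 0.03]))
```

View pics/side2.png

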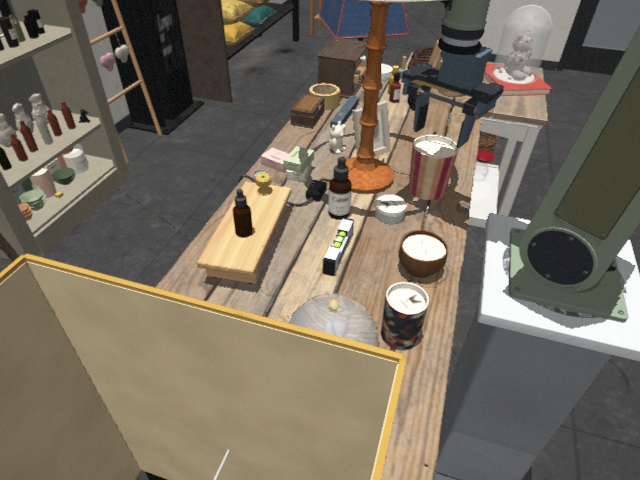

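View pics/top2.png

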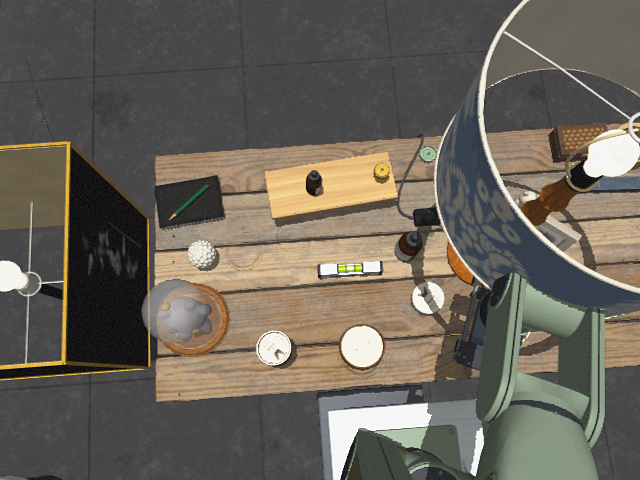

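Request:
drive_tool:
  series:
    - [0,[-7,-46,10],[0,0,-0.148]]
    - [0,[-18,-91,20],[0,0,-0.297]]
    - [0,[-34,-135,20],[0,0,-0.445]]
    - [0,[-56,-175,10],[0,0,-0.593]]
    - [0,[-84,-212,0],[0,0,-0.742]]

```text
time_s: 2.15
ee_pos: [296.5, 106.5, 186.5]
ee_rot: [180.0, -0.1, 19.9]
force: [0.6, -0.2, 0.2]
gripper_width: 91.3
```

```bash
python3 - <<'E'
from h import *
s=log();print(s['qpos'],s['ee_pos'],s['ee_rot'],s['force'])
rel([555,142,196],[180,0,14.0])
f=grab('wrist','w3.png');print(f['origin'],f['orientation'])
E
```

```text
[ 17.7   -4.63 121.04  -0.03  63.52  -2.21] [296.55 106.53 186.47] [179.97  -0.07  19.92] [ 0.64 -0.16  0.24]
shift [255.1  54.7  -9.2] turn [ 0.  -0.   0.1] deg 5.9
[270.92 176.66 357.84] [164.72  -0.02  19.93]
```

View pics/w3.png

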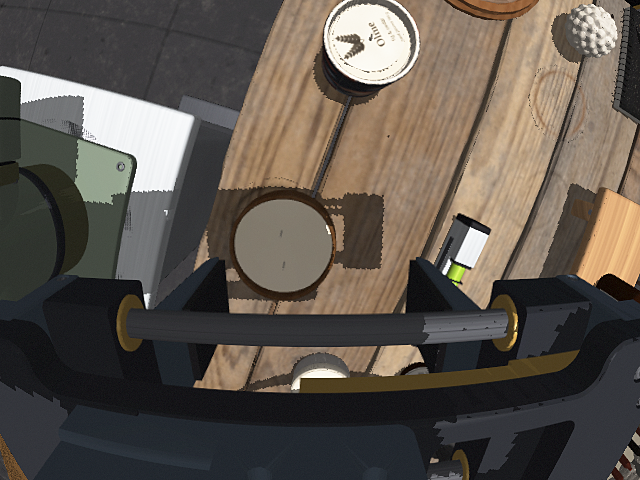

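Request:
drive_tool:
  series:
    - [0,[48,10,-2],[0,0,0.02]]
    - [0,[96,20,-4],[0,0,0.04]]
    - [0,[144,30,-6],[0,0,0.06]]
    - [0,[192,41,-8],[0,0,0.08]]
    - [0,[240,52,-9],[0,0,0.1]]

```text
time_s: 2.7
ee_pos: [542.0, 136.0, 194.9]
ee_rot: [180.0, -0.0, 13.8]
force: [0.4, 0.4, 0.5]
gripper_width: 91.0
```

```bash
python3 - <<'E'
from h import *
s=log();print(s['qpos'],s['ee_pos'],s['ee_rot'],s['force'])
rel([618,152,195],[180,0,14.0])
f=grab('wrist','w4.png');print(f['origin'],f['orientation'])
a=json.load(open('log.json'));A=[];b=[]
for q,p,_ in a:
    q=np.radians(q);r=np.hypot(p[0],p[1]);s_=q[1]+q[2]
    A.append([np.sin(q[1]),np.sin(s_),np.cos(s_),1,0]);b.append(r)
    A.append([np.cos(q[1]),np.cos(s_),-np.sin(s_),0,1]);b.append(p[2])
print(np.linalg.lstsq(np.array(A),np.array(b),rcond=None))
E
```

```text
[12.92 17.57 93.58 -0.03 68.81 -0.86] [541.99 135.97 194.9 ] [179.97  -0.04  13.79] [0.43 0.4  0.46]
shift [77.6  2.6 -0. ] turn [ 0. -0. -0.] deg 0.2
[524.08 208.45 366.27] [164.72   0.02  13.8 ]
(array([ 592.29,  413.97,   17.41,    0.09, -204.18]), array([0.07]), np.int32(5), array([3.85, 3.16, 0.4 , 0.09, 0.05]))
```

View pics/w4.png

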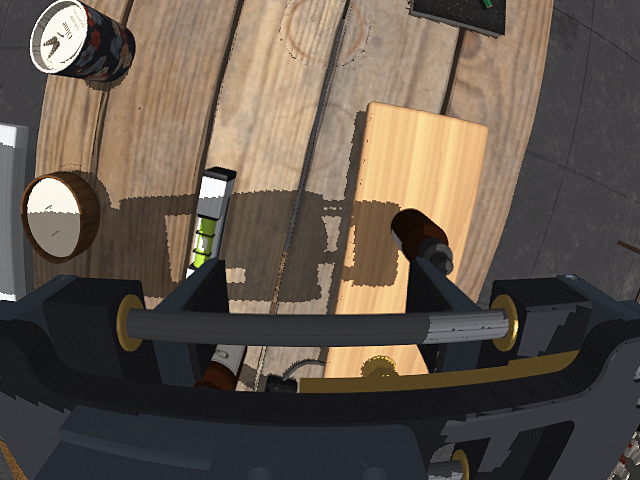

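```bash
python3 - <<'E'
from h import *
f=env.grab_frame('wrist');f['fish']=1
for n,u,v,z in [('capbase',437,248,135),('captop',440,262,161),('base',405,222,60),('boardcorner',368,103,60),('',488,125,60),('lev end',220,172,40),('levleft',200,245,40)]: print(n,plane(f,u,v,z))
E
```

```text
capbase [628.66 159.88 135.  ]
captop [622.54 157.48 161.  ]
base [624.23 159.32  60.  ]
boardcorner [567.27 248.03  60.  ]
 [674.88 262.12  60.  ]
lev end [456.83 161.32  40.  ]
levleft [449.96  89.73  40.  ]
```

Request:
drive_tool:
  series:
    - [0,[39,1,0],[0,0,0]]
    - [0,[76,2,0],[0,0,0]]
    - [0,[76,2,0],[0,0,0]]
    - [0,[76,2,0],[0,0,0]]
    - [0,[76,2,0],[0,0,0]]

```text
time_s: 3.3
ee_pos: [612.3, 152.6, 194.9]
ee_rot: [180.0, 0.1, 13.9]
force: [0.8, 0.2, 0.4]
gripper_width: 91.0
```

```bash
python3 - <<'E'
from h import *
s=log();print(s['qpos'],s['ee_pos'],s['ee_rot'],s['force'])
rel([618,152,100],[180,0,14.0])
f=grab('wrist','w5.png');grab('top','t5.png')
E
```

```text
[12.95 24.08 83.51 -0.01 72.48 -0.96] [612.32 152.57 194.85] [179.99   0.07  13.91] [0.82 0.24 0.38]
shift [ 5.5  1.9 94.8] turn [ 0.  0. -0.] deg 0.1
```

View pics/w5.png

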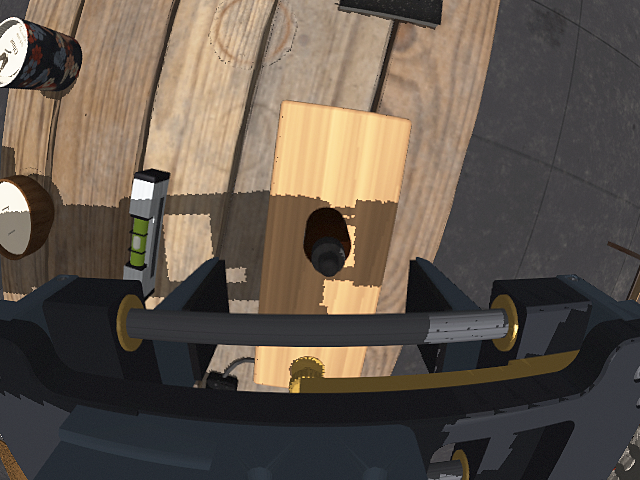

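View pics/t5.png

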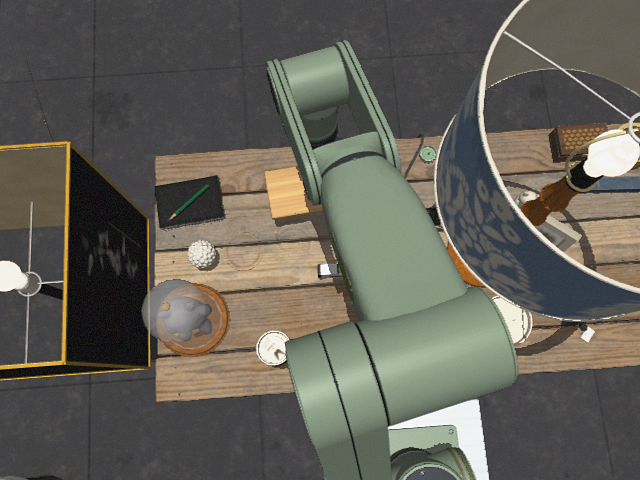

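```bash
python3 - <<'E'
from h import *
f=env.grab_frame('wrist');f['fish']=1
cv2.imwrite('pics/w5c.png',cv2.resize(f['image'][180:320,220:440,::-1],None,fx=3.5,fy=3.5,interpolation=cv2.INTER_CUBIC))
for n,u,v,z in [('capbase',326,246,130),('captop',325,265,161),('base',325,220,65)]: print(n,plane(f,u,v,z))
E
```

```text
capbase [617.13 158.04 130.  ]
captop [616.47 155.43 161.  ]
base [616.99 161.21  65.  ]
```

View pics/w5c.png

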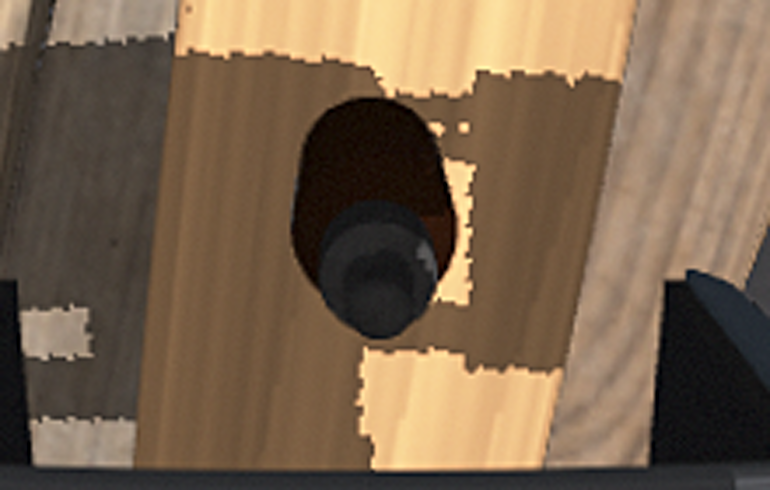

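Request:
drive_tool:
  series:
    - [0,[5,-1,12],[0,0,0]]
    - [0,[5,-1,34],[0,0,0]]
    - [0,[5,-1,58],[0,0,0]]
    - [0,[5,-1,80],[0,0,0]]
    - [0,[5,-1,94],[0,0,0]]

```text
time_s: 3.95
ee_pos: [616.7, 155.6, 98.5]
ee_rot: [180.0, 0.2, 14.0]
force: [-0.3, -0.7, -0.1]
gripper_width: 90.9
```

Request:
drive_tool:
  series:
    - [0.7,[0,0,0],[0,0,0]]
    - [0.9,[0,0,0],[0,0,0]]
    - [0.9,[0,0,0],[0,0,0]]
    - [0.9,[0,0,0],[0,0,0]]
    - [0.9,[0,0,0],[0,0,0]]
  squeeze: 12

```text
time_s: 4.45
ee_pos: [618.3, 155.9, 101.9]
ee_rot: [180.0, -0.1, 14.0]
force: [-1.0, 1.1, 0.8]
gripper_width: 53.7
```

```bash
python3 - <<'E'
from h import *
s=log();print(s['ee_pos'],s['ee_rot'],s['force'],s['gripper_width'])
grab('side','s6.png')
E
```

```text
[618.35 155.92 101.86] [179.99  -0.1   13.98] [-1.02  1.11  0.83] 53.74047744183278
```

View pics/s6.png

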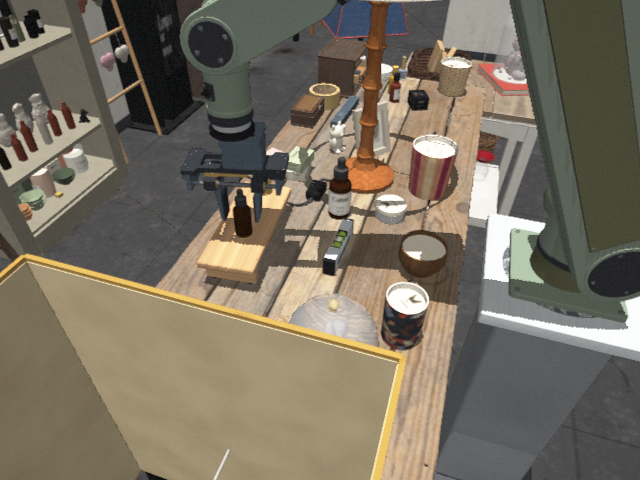

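Request:
drive_tool:
  series:
    - [0.9,[0,0,0],[0,0,0]]
    - [0.9,[0,0,0],[0,0,0]]
    - [0.9,[0,0,0],[0,0,0]]
    - [0.9,[0,0,0],[0,0,0]]
    - [0.9,[0,0,-8],[0,0,0]]

```text
time_s: 5.0
ee_pos: [617.0, 155.6, 108.0]
ee_rot: [180.0, 0.2, 14.0]
force: [0.2, -0.6, -0.6]
gripper_width: 33.7
```

```bash
python3 - <<'E'
from h import *
s=log();print(s['ee_pos'],s['ee_rot'],s['force'],s['gripper_width'])
rel([618,155,140],[180,0,14.0])
rel([430,288,140],[180,0,14.0])
E
```

```text
[616.99 155.58 108.01] [180.     0.16  13.98] [ 0.17 -0.57 -0.55] 33.704118352844105
shift [  0.8   0.8 -32. ] turn [ 0.  0. -0.] deg 0.2
shift [-149.5 -173.7  -31.6] turn [ 0.  0. -0.] deg 0.2
```

Request:
drive_tool:
  series:
    - [0.9,[-2,-2,-30],[0,0,0]]
    - [0.9,[-32,-36,-34],[0,0,0]]
    - [0.9,[-63,-73,-34],[0,0,0]]
    - [0.9,[-94,-109,-34],[0,0,0]]
    - [0.9,[-124,-144,-34],[0,0,0]]

```text
time_s: 5.5
ee_pos: [461.3, 266.4, 143.5]
ee_rot: [-180.0, -0.0, 13.9]
force: [0.4, 0.5, -0.2]
gripper_width: 33.6
```

```bash
python3 - <<'E'
from h import *
s=log();print(s['ee_pos'],s['ee_rot'],s['force'],s['gripper_width'])
rel([430,288,44],[180,0,14.0])
f=grab('wrist','w7.png');t=grab('top');a=grab('side','s7.png')
E
```

```text
[461.25 266.35 143.52] [-179.98   -0.03   13.94] [ 0.39  0.52 -0.16] 33.62043412915789
shift [-25.2 -28.5  99.5] turn [-0. -0. -0.] deg 0.1
```

View pics/w7.png

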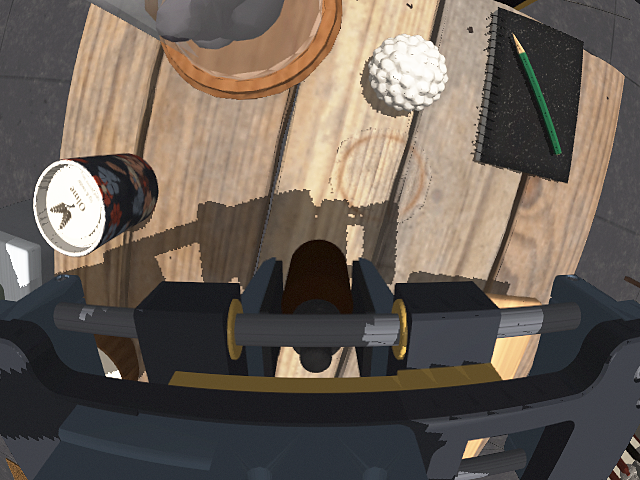

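View pics/s7.png

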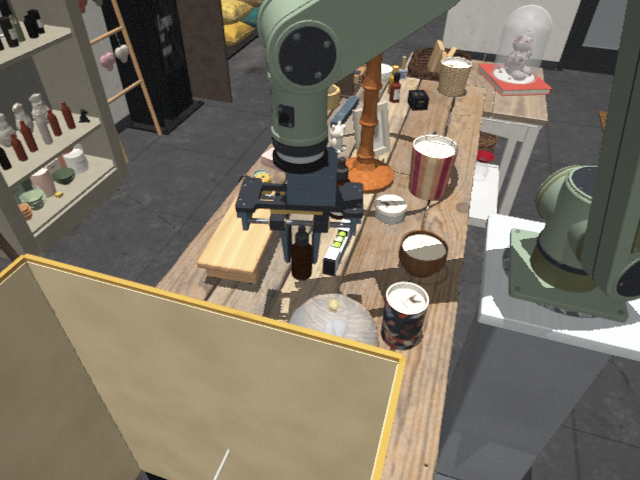

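Request:
drive_tool:
  series:
    - [0.9,[-25,-28,8],[0,0,0]]
    - [0.9,[-25,-28,35],[0,0,0]]
    - [0.9,[-25,-28,65],[0,0,0]]
    - [0.9,[-25,-28,88],[0,0,0]]
    - [0.9,[-25,-28,95],[0,0,0]]

```text
time_s: 6.15
ee_pos: [431.6, 285.4, 45.9]
ee_rot: [179.9, 0.2, 13.9]
force: [-0.8, 0.4, -0.1]
gripper_width: 33.5
```

Request:
drive_tool:
  series:
    - [0.9,[0,0,1],[0,0,0]]
    - [0.9,[0,0,2],[0,0,0]]
    - [0.9,[0,0,3],[0,0,0]]
    - [0.9,[0,0,4],[0,0,0]]
    - [0.9,[0,0,4],[0,0,0]]

```text
time_s: 6.65
ee_pos: [432.0, 286.8, 44.4]
ee_rot: [-180.0, -0.1, 14.0]
force: [-0.2, 0.2, -1.4]
gripper_width: 34.0
```

Request:
drive_tool:
  series:
    - [0.9,[0,0,1],[0,0,0]]
    - [0.9,[0,0,1],[0,0,0]]
    - [0.9,[0,0,2],[0,0,0]]
    - [0.9,[0,0,2],[0,0,0]]
    - [0.9,[0,0,2],[0,0,0]]

```text
time_s: 7.15
ee_pos: [432.1, 287.0, 42.5]
ee_rot: [-180.0, -0.1, 14.0]
force: [-1.0, 0.6, 5.6]
gripper_width: 33.5
```

```bash
python3 - <<'E'
from h import *
s=log();print(s['ee_pos'],s['ee_rot'],s['force'],s['gripper_width'])
f=grab('side');cv2.imwrite('pics/s8.png',cv2.resize(f['image'][200:320,230:390,::-1],None,fx=4,fy=4))
E
```

```text
[432.05 287.02  42.47] [-179.98   -0.06   13.98] [-0.96  0.57  5.59] 33.4793639028697
```

View pics/s8.png

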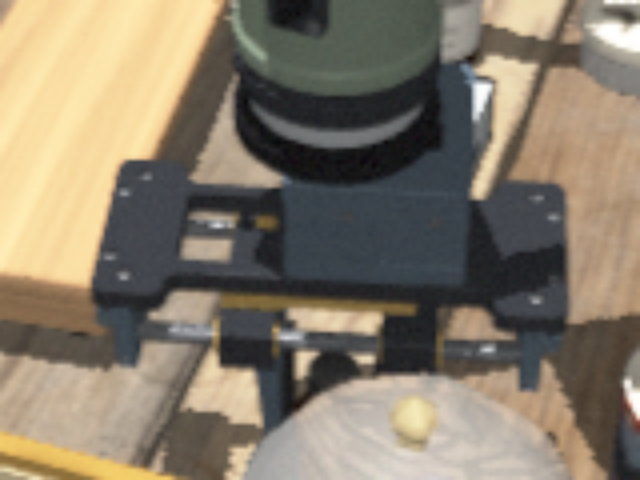

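Request:
drive_tool:
  series:
    - [0.5,[0,0,0],[0,0,0]]
    - [0.4,[0,0,0],[0,0,0]]
    - [0.3,[0,0,0],[0,0,0]]
    - [0.2,[0,0,0],[0,0,0]]
    - [0,[0,0,-15],[0,0,0]]

```text
time_s: 7.7
ee_pos: [430.4, 285.7, 55.4]
ee_rot: [179.9, 0.3, 14.0]
force: [-0.8, -0.1, -0.9]
gripper_width: 70.2
```

Request:
drive_tool:
  series:
    - [0,[0,0,-30],[0,0,0]]
    - [0,[0,0,-60],[0,0,0]]
    - [0,[0,0,-95],[0,0,0]]
    - [0,[0,0,-120],[0,0,0]]
    - [0,[0,0,-120],[0,0,0]]

```text
time_s: 8.2
ee_pos: [433.7, 287.9, 180.6]
ee_rot: [-179.9, -0.4, 14.0]
force: [0.7, 0.0, -0.2]
gripper_width: 91.5
```

```bash
python3 - <<'E'
from h import *
s=log();print(s['ee_pos'],s['ee_rot'],s['force'],s['gripper_width'])
f=grab('wrist','w9.png')
rel([439.5,89,170],[180,0,0])
E
```

```text
[433.75 287.93 180.55] [-179.86   -0.44   13.98] [ 0.67  0.05 -0.24] 91.45342423371741
shift [-41.1 194.    8. ] turn [-0.   -0.    0.24] deg 14.0
```

View pics/w9.png

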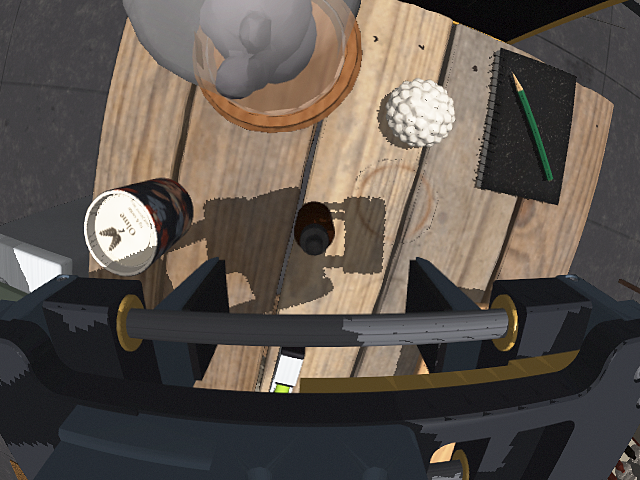

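Request:
drive_tool:
  series:
    - [0,[-9,42,0],[0,0,0.05]]
    - [0,[-18,85,0],[0,0,0.1]]
    - [0,[-27,128,0],[0,0,0.15]]
    - [0,[-36,172,0],[0,0,0.2]]
    - [0,[-41,194,8],[0,0,0.244]]

```text
time_s: 8.75
ee_pos: [438.1, 85.7, 168.0]
ee_rot: [179.9, 0.1, -0.2]
force: [-0.5, 0.7, 0.3]
gripper_width: 91.5
```

```bash
python3 - <<'E'
from h import *
s=log();print(s['ee_pos'],s['ee_rot'],s['force'],s['gripper_width'])
f=grab('wrist','w10.png');f['fish']=1;print(f['origin'])
E
```

```text
[438.08  85.75 168.  ] [179.93   0.07  -0.22] [-0.5   0.69  0.31] 91.46019029619288
[438.49 160.53 339.31]
```

View pics/w10.png

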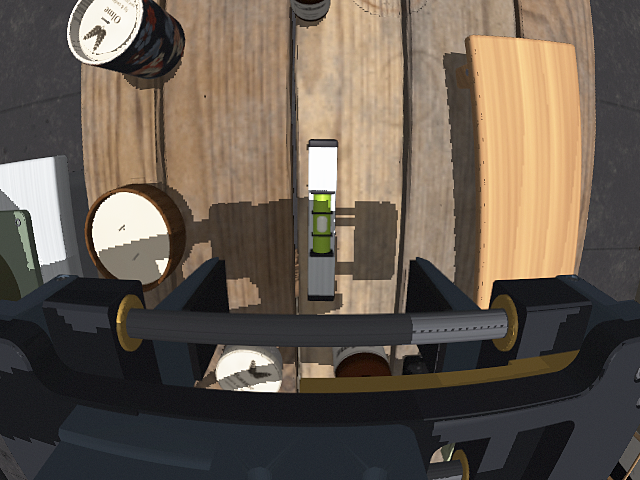

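```bash
python3 - <<'E'
from h import *
f=env.grab_frame('wrist');f['fish']=1
for p in [(309,146),(336,146),(309,298),(335,298),(322,223)]: print(plane(f,*p,40))
rel([438,86,168],[180,0,0])
E
```

```text
[430.02 151.43  40.  ]
[451.43 151.37  40.  ]
[428.62  20.93  40.  ]
[451.47  20.83  40.  ]
[440.13  88.46  40.  ]
shift [ 1.  -0.  -1.3] turn [ 0.    0.01 -0.  ] deg 0.4
```

Request:
drive_tool:
  series:
    - [0,[1,-1,40],[0,0,0]]
    - [0,[1,-1,80],[0,0,0]]
    - [0,[1,-1,120],[0,0,0]]
    - [0,[1,-1,148],[0,0,0]]
    - [0,[1,-1,160],[0,0,0]]

```text
time_s: 9.35
ee_pos: [437.1, 90.2, 5.6]
ee_rot: [179.9, 0.4, 0.1]
force: [0.2, 0.9, -0.4]
gripper_width: 91.1
```

Request:
drive_tool:
  series:
    - [0.6,[0,0,0],[0,0,0]]
    - [0.9,[0,0,0],[0,0,0]]
    - [0.9,[0,0,0],[0,0,0]]
    - [0.9,[0,0,0],[0,0,0]]
    - [0.9,[0,0,0],[0,0,0]]
  squeeze: 25

```text
time_s: 9.85
ee_pos: [440.4, 89.7, 9.7]
ee_rot: [-180.0, -0.1, 0.0]
force: [0.0, 0.6, 0.4]
gripper_width: 53.9
```

Request:
drive_tool:
  series:
    - [0.9,[0,0,0],[0,0,0]]
    - [0.9,[0,0,0],[0,0,0]]
    - [0.9,[0,0,0],[0,0,0]]
    - [0.9,[0,0,0],[0,0,0]]
    - [0.9,[0,0,0],[0,0,0]]

```text
time_s: 10.35
ee_pos: [440.5, 89.6, 9.1]
ee_rot: [-180.0, -0.1, -0.0]
force: [0.9, 0.7, 0.4]
gripper_width: 23.9
```

```bash
python3 - <<'E'
from h import *
s=log();print(s['ee_pos'],s['ee_rot'],s['force'],s['gripper_width'])
f=grab('wrist','w11.png')
E
```

```text
[440.51  89.58   9.1 ] [-179.99   -0.08   -0.01] [0.86 0.74 0.39] 23.933235444458713
```

View pics/w11.png

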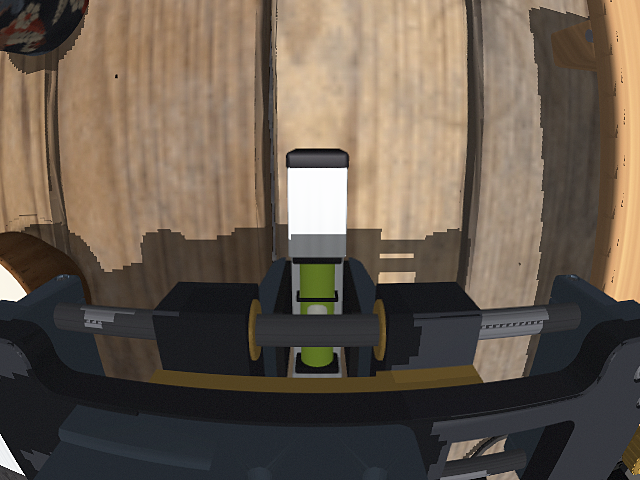

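Request:
drive_tool:
  series:
    - [0.9,[0,0,-20],[0,0,0]]
    - [0.9,[0,0,-60],[0,0,0]]
    - [0.9,[20,-8,-95],[0,0,-0.02]]
    - [0.9,[62,-23,-108],[0,0,-0.05]]
    - [0.9,[106,-39,-108],[0,0,-0.094]]

```text
time_s: 10.9
ee_pos: [547.4, 129.0, 119.5]
ee_rot: [-180.0, -0.2, 5.5]
force: [0.9, 0.4, -2.1]
gripper_width: 23.6
```

Request:
drive_tool:
  series:
    - [0.9,[40,-11,0],[0,0,0]]
    - [0.9,[75,-20,0],[0,0,0]]
    - [0.9,[75,-20,0],[0,0,0]]
    - [0.9,[75,-20,0],[0,0,0]]
    - [0.9,[75,-20,0],[0,0,0]]

```text
time_s: 11.4
ee_pos: [616.8, 155.0, 116.0]
ee_rot: [180.0, 0.2, 5.4]
force: [-0.2, 0.8, -2.0]
gripper_width: 23.9
```

```bash
python3 - <<'E'
from h import *
s=log();print(s['ee_pos'],s['ee_rot'],s['force'],s['gripper_width'],s['qpos'])
f=grab('wrist','w12.png');f['fish']=1
rel([620,156,72],[180,0,5.4])
E
```

```text
[616.83 154.96 115.96] [179.97   0.2    5.38] [-0.17  0.75 -2.03] 23.871537250149704 [13.07 27.9  89.09 -0.01 63.21  7.69]
shift [ 3.2 -0.8 44.4] turn [ 0.  0. -0.] deg 0.1
```

View pics/w12.png

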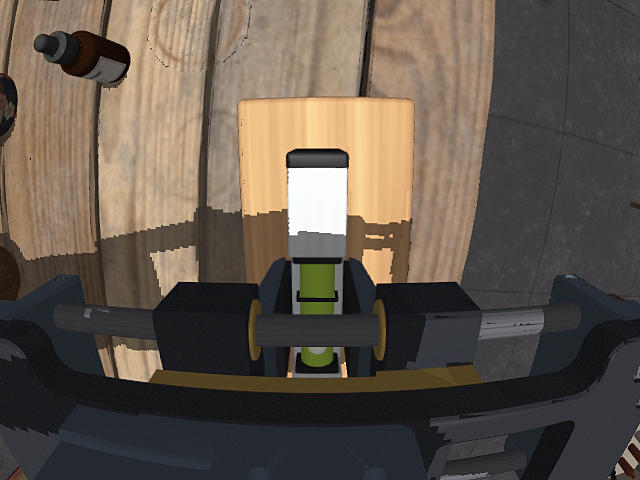

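Request:
drive_tool:
  series:
    - [0.9,[4,0,10],[0,0,0]]
    - [0.9,[4,0,25],[0,0,0]]
    - [0.9,[4,0,36],[0,0,0]]
    - [0.9,[4,0,42],[0,0,0]]
    - [0.9,[4,0,44],[0,0,0]]

```text
time_s: 11.95
ee_pos: [622.0, 155.6, 71.9]
ee_rot: [180.0, 0.1, 5.4]
force: [0.3, 0.2, -1.9]
gripper_width: 24.2
```

Request:
drive_tool:
  series:
    - [0.9,[0,0,1],[0,0,0]]
    - [0.9,[0,0,2],[0,0,0]]
    - [0.9,[0,0,3],[0,0,0]]
    - [0.9,[0,0,3],[0,0,0]]
    - [0.9,[0,0,3],[0,0,0]]

```text
time_s: 12.45
ee_pos: [622.7, 155.9, 70.2]
ee_rot: [180.0, -0.0, 5.4]
force: [-0.6, -0.5, -2.2]
gripper_width: 23.4
```

Request:
drive_tool:
  series:
    - [0.9,[0,0,1],[0,0,0]]
    - [0.9,[0,0,1],[0,0,0]]
    - [0.9,[0,0,2],[0,0,0]]
    - [0.9,[0,0,2],[0,0,0]]
    - [0.9,[0,0,2],[0,0,0]]

```text
time_s: 12.95
ee_pos: [622.8, 155.8, 68.6]
ee_rot: [180.0, -0.0, 5.4]
force: [-1.3, -1.9, 3.7]
gripper_width: 24.0
```

Request:
drive_tool:
  series:
    - [0.7,[0,0,0],[0,0,0]]
    - [0.65,[0,0,0],[0,0,0]]
    - [0.5,[0,0,0],[0,0,0]]
    - [0.3,[0,0,0],[0,0,0]]
    - [0,[0,0,0],[0,0,0]]

```text
time_s: 13.45
ee_pos: [622.7, 155.9, 67.8]
ee_rot: [180.0, 0.0, 5.4]
force: [0.8, 0.3, 0.1]
gripper_width: 53.3
```

Request:
drive_tool:
  series:
    - [0,[0,0,-5],[0,0,0]]
    - [0,[0,0,-25],[0,0,0]]
    - [0,[0,0,-55],[0,0,0]]
    - [0,[0,0,-90],[0,0,0]]
    - [0,[0,0,-100],[0,0,0]]

```text
time_s: 13.95
ee_pos: [624.8, 156.4, 172.6]
ee_rot: [-179.9, -0.5, 5.4]
force: [0.2, 0.3, 0.1]
gripper_width: 90.6
```

```bash
python3 - <<'E'
from h import *
s=log();print(s['ee_pos'],s['ee_rot'],s['force'],s['gripper_width'],s['qpos'])
f=grab('wrist','w13.png');f=grab('side','s13.png');grab('top','t13.png')
E
```

```text
[624.76 156.37 172.56] [-179.94   -0.45    5.38] [0.18 0.27 0.1 ] 90.63077082698301 [13.03 25.79 84.01 -0.   69.75  7.65]
```

View pics/w13.png

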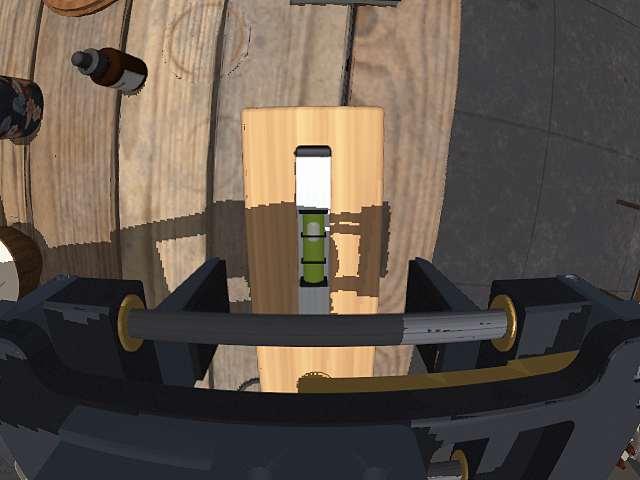

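View pics/s13.png

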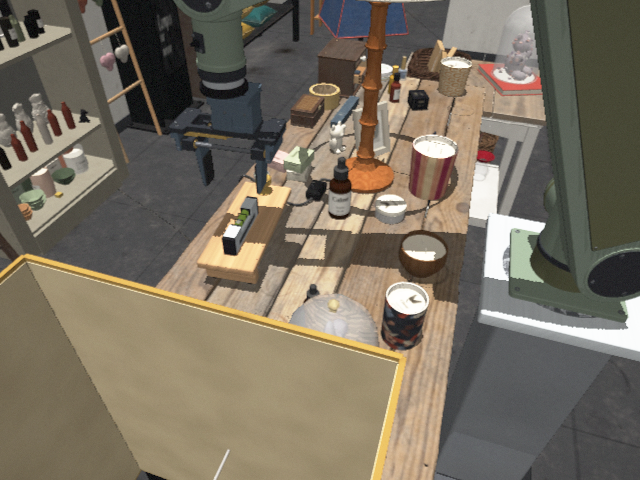

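View pics/t13.png

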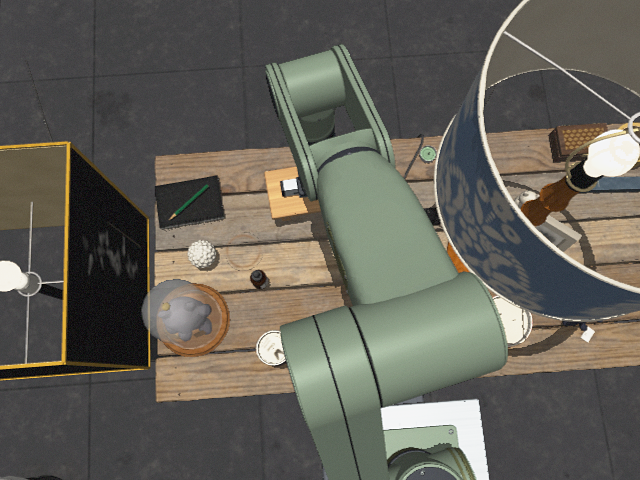

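```bash
python3 - <<'E'
from h import *
t=env.grab_frame('top');s=env.grab_frame('side')
for z in (350,400,450,500,550,600): print(z,np.array(proj(t,[622,156,z])),np.array(proj(s,[622,156,z])))
E
```

```text
350 [311.73 131.6 ] [224.86  89.65]
400 [311.56 118.51] [220.95  57.1 ]
450 [311.38 103.94] [216.64  21.27]
500 [311.18  87.63] [211.88 -18.34]
550 [310.95  69.25] [206.59 -62.38]
600 [310.69  48.38] [ 200.67 -111.62]
```

```bash
python3 - <<'E'
from h import *
t=env.grab_frame('top');s=env.grab_frame('side')
cv2.imwrite('pics/c14.png',cv2.resize(s['image'][0:80,300:460,::-1],None,fx=5,fy=5))
for p in [(515,360),(500,300),(440,240),(395,170)]:
  for z in (550,600,650): print(p,plane(t,*p,z))
E
```

```text
(515, 360) [222.23 -58.72 550.  ]
(515, 360) [222.13 -41.48 600.  ]
(515, 360) [222.03 -24.24 650.  ]
(500, 300) [294.92 -51.4  550.  ]
(500, 300) [289.59 -34.69 600.  ]
(500, 300) [284.27 -17.97 650.  ]
(440, 240) [375.31  12.46 550.  ]
(440, 240) [364.2   24.59 600.  ]
(440, 240) [353.09  36.71 650.  ]
(395, 170) [471.58  58.78 550.  ]
(395, 170) [453.55  67.57 600.  ]
(395, 170) [435.53  76.37 650.  ]
```

View pics/c14.png

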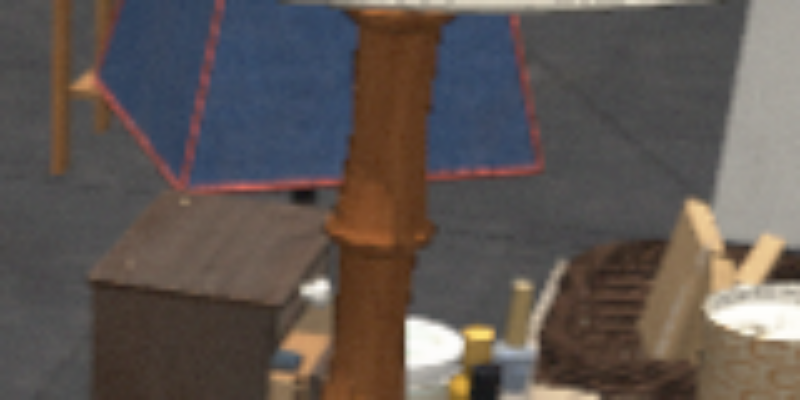

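```bash
python3 - <<'E'
from h import *
t=env.grab_frame('top')
cv2.imwrite('pics/c15.png',cv2.resize(t['image'][0:340,400:640,::-1],None,fx=2.3,fy=1.75*1))
cv2.imwrite('pics/c15.png',cv2.resize(t['image'][0:340,400:640,::-1],None,fx=1.75,fy=1.75))
E
```

```text
(no output)
```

View pics/c15.png

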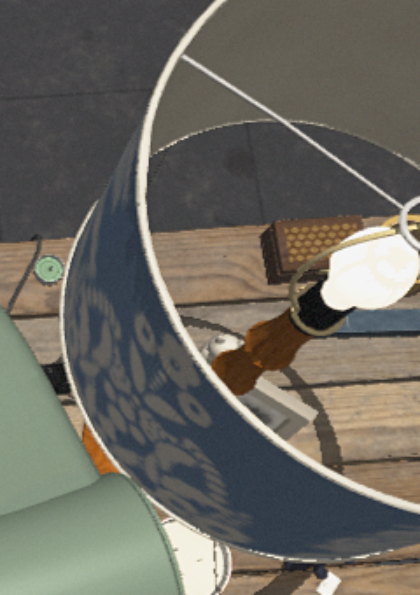

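```bash
python3 - <<'E'
from h import *
from scipy.optimize import least_squares
t=env.grab_frame('top');s=env.grab_frame('side')
b=np.linspace(0,2*np.pi,181)
def f(p):
    x,y,z,r=p
    P=[[x+r*np.cos(a),y+r*np.sin(a),z] for a in b]
    q=np.array([proj(t,k) for k in P]);w=np.array([proj(s,k) for k in P]);i=w[:,1].argmax()
    return np.array([q[:,0].min()-436,q[:,1].max()-320,q[:,1].min()-70,w[i,1]-2,(w[i,0]-400)/3])
for z0 in (450,550):
    r=least_squares(f,[445,-166,z0,160],diff_step=1e-3);print(r.x,r.fun)
E
```

```text
[ 459.67 -204.93  452.88  190.56] [-0.06 -0.24 -0.11  0.11  1.14]
[ 459.67 -204.93  452.88  190.56] [-0.06 -0.24 -0.11  0.11  1.14]
```

```bash
python3 - <<'E'
from h import *
from scipy.optimize import least_squares
s=env.grab_frame('side')
d=[((618.3,155.9,101.9),13,(210,45)),((461.25,266.35,143.5),29,(307,52))]
def f(p):
    D,e=p;o=[]
    for P,q,px in d:
        a=np.radians(q);X=np.array(P)+[ -e*np.sin(a),e*np.cos(a),D]
        o+=list(np.array(proj(s,X))-px)
    return np.array(o)
r=least_squares(f,[300,60]);print(r.x,r.fun)
E
```

```text
[338.09  58.3 ] [-0.52 -2.13 -0.91  1.74]
```

```bash
python3 - <<'E'
import cv2
i=cv2.imread('pics/top2.png')
cv2.imwrite('pics/c16.png',cv2.resize(i[240:400,440:640],None,fx=4,fy=3.7,interpolation=cv2.INTER_CUBIC))
E
```

```text
(no output)
```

View pics/c16.png

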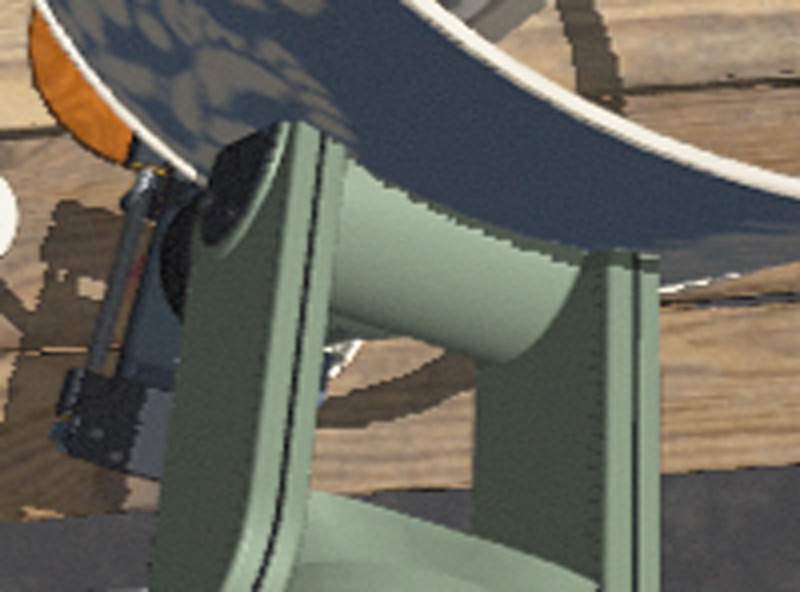

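```bash
python3 - <<'E'
from h import *
f=grab('wrist','w17.png');f['fish']=1
print(env.state()['ee_pos'],env.state()['time_s'])
cv2.imwrite('pics/w17c.png',cv2.resize(f['image'][130:330,270:360,::-1],None,fx=3,fy=3,interpolation=cv2.INTER_CUBIC))
g=f['image'][:,:,::-1].astype(int)
for v in range(205,290,3): print(v,g[v,305:322:4].tolist())
E
```

```text
[622.42 155.83 167.3 ] 14.55
205 [[255, 255, 255], [255, 255, 255], [251, 250, 249], [252, 251, 250], [251, 251, 250]]
208 [[115, 114, 112], [118, 114, 112], [96, 93, 93], [101, 98, 96], [97, 94, 92]]
211 [[11, 5, 4], [12, 8, 10], [13, 9, 12], [11, 13, 12], [15, 12, 14]]
214 [[8, 5, 5], [17, 7, 10], [14, 0, 3], [14, 0, 6], [18, 1, 5]]
217 [[128, 125, 122], [31, 99, 80], [32, 109, 89], [32, 110, 90], [34, 110, 89]]
220 [[126, 122, 120], [31, 98, 80], [35, 108, 89], [35, 111, 90], [36, 111, 92]]
223 [[124, 121, 120], [30, 96, 78], [52, 112, 96], [142, 145, 145], [128, 136, 134]]
226 [[127, 124, 124], [27, 97, 79], [128, 131, 133], [135, 144, 144], [127, 136, 136]]
229 [[126, 123, 121], [32, 98, 80], [128, 132, 133], [133, 141, 141], [128, 137, 137]]
232 [[127, 123, 120], [32, 99, 82], [127, 131, 132], [134, 142, 142], [128, 136, 137]]
235 [[41, 39, 38], [34, 107, 86], [134, 140, 141], [139, 148, 148], [134, 144, 145]]
238 [[49, 46, 46], [20, 21, 23], [26, 21, 22], [21, 20, 20], [23, 22, 21]]
241 [[125, 123, 121], [29, 99, 80], [51, 110, 94], [127, 133, 134], [111, 125, 123]]
244 [[126,
[... 554 characters left out ...]
265 [[77, 74, 72], [20, 30, 25], [19, 28, 27], [26, 32, 31], [22, 30, 28]]
268 [[124, 120, 119], [27, 96, 78], [35, 108, 88], [33, 111, 90], [36, 110, 90]]
271 [[124, 121, 120], [25, 95, 76], [32, 108, 89], [40, 113, 93], [35, 111, 89]]
274 [[125, 121, 120], [26, 95, 76], [36, 109, 89], [38, 111, 91], [34, 109, 89]]
277 [[131, 128, 127], [29, 96, 77], [31, 107, 87], [36, 112, 91], [33, 109, 89]]
280 [[10, 8, 11], [30, 99, 81], [34, 108, 88], [37, 111, 92], [35, 110, 88]]
283 [[7, 4, 8], [20, 46, 39], [36, 108, 90], [36, 117, 95], [38, 115, 93]]
286 [[11, 10, 10], [19, 17, 16], [21, 18, 19], [23, 18, 21], [22, 17, 19]]
289 [[85, 84, 83], [89, 86, 86], [86, 85, 83], [87, 86, 85], [87, 84, 84]]
```

View pics/w17c.png

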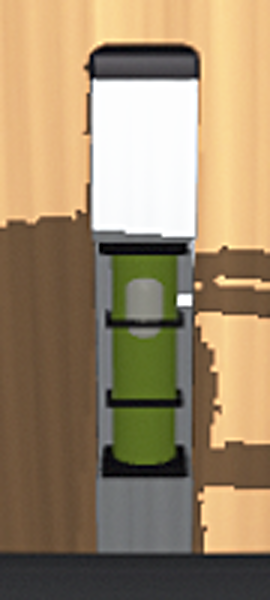

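```bash
python3 - <<'E'
from h import *
t=env.grab_frame('top');s=env.grab_frame('side')
for fn,b,f in (('top0.png',(368,155,398,190),t),('side0.png',(250,165,280,200),s)):
    im=cv2.imread('pics/'+fn);x0,y0,x1,y1=b
    cv2.imwrite('pics/k_'+fn,cv2.resize(im[y0:y1,x0:x1],None,fx=14,fy=14,interpolation=cv2.INTER_NEAREST))
E
python3 -c "
import cv2,numpy as np
a=cv2.imread('pics/k_top0.png');b=cv2.imread('pics/k_side0.png')
cv2.imwrite('pics/kk.png',cv2.resize(np.hstack([a,b]),(800,467)))"
```

```text
(no output)
```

View pics/kk.png

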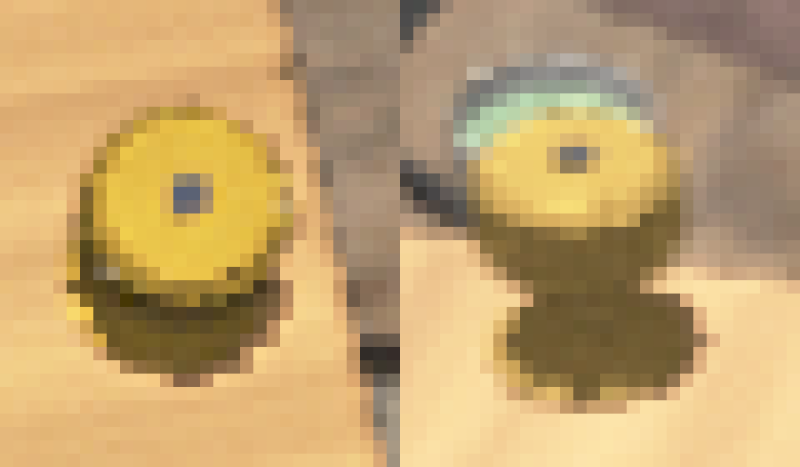

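```bash
python3 - <<'E'
from h import *
t=env.grab_frame('top');s=env.grab_frame('side')
print(tri(t,(381.6,168.9),s,(262.9,176.4)),plane(t,381.6,168.9,95),plane(s,262.9,176.4,95))
print(env.state()['time_s'])
E
```

```text
(array([639.28,   6.6 ,  94.06]), np.float64(2.4694408495614257)) [640.23   6.95  95.  ] [637.29   8.16  95.  ]
14.75
```

```bash
cat >> h.py <<'E'
KN=np.array([638,7.5,88.])
def knob(psi,dz=0,tau=16,kn=KN):
    Rm=R.from_euler('xyz',[180-tau,0,psi],degrees=True)
    z=Rm.apply([0,0,1]); return kn+[0,0,dz]+19*z,[180-tau,0,psi]
E
python3 - <<'E'
from h import *
p,r=knob(33,55);print(p,r);rel(p,r)
s=env.state()
R0=R.from_euler('xyz',s['ee_rot'],degrees=True);p0=s['ee_pos']
R1=R.from_euler('xyz',r,degrees=True);
w=(R0.inv()*R1).as_rotvec();d=R0.inv().apply(p-p0)
for k in (.25,.5,.75,1): print(np.round(d*k,0),np.round(w*k,3))
E
```

```text
[640.85   3.11 124.74] [164, 0, 33]
shift [  3.8 153.8  43.2] turn [-0.27  0.07 -0.48] deg 31.8
[ 1. 38. 11.] [-0.07  0.02 -0.12]
[ 2. 77. 22.] [-0.14  0.03 -0.24]
[  3. 115.  32.] [-0.2   0.05 -0.36]
[  4. 154.  43.] [-0.27  0.07 -0.48]
```

Request:
drive_tool:
  series:
    - [0,[1,32,0],[-0.055,0.014,-0.1]]
    - [0,[2,64,4],[-0.11,0.028,-0.2]]
    - [0,[3,96,12],[-0.16,0.042,-0.3]]
    - [0,[3,126,25],[-0.22,0.056,-0.4]]
    - [0,[4,154,43],[-0.273,0.07,-0.484]]

```text
time_s: 15.25
ee_pos: [641.9, 1.9, 125.7]
ee_rot: [163.8, -0.2, 33.5]
force: [0.0, -0.3, -0.4]
gripper_width: 91.4
```

```bash
python3 - <<'E'
from h import *
s=log();print(s['ee_pos'],s['ee_rot'],s['force'],s['gripper_width'],s['qpos'],s['effort'])
f=grab('wrist','w18.png');f=grab('side','s18.png');grab('top','t18.png')
E
```

```text
[641.92   1.89 125.7 ] [163.81  -0.21  33.54] [ 0.03 -0.32 -0.4 ] 91.41927537828846 [  6.55  24.56  95.47 -17.85  53.64 -17.12] [  1.62 -46.57 -22.55  -0.27   0.56   0.36]
```

View pics/w18.png

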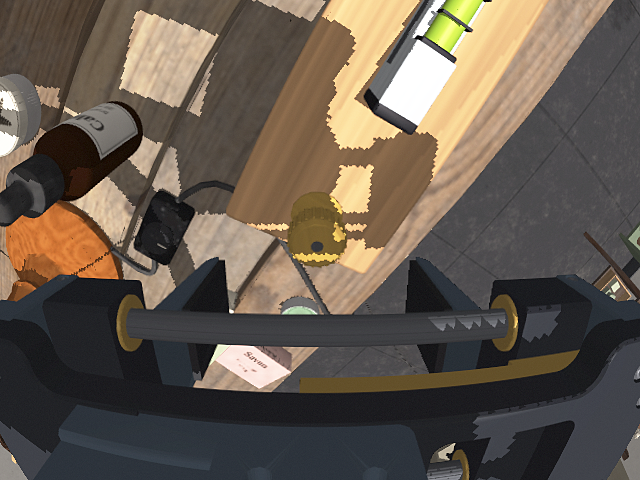

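View pics/s18.png

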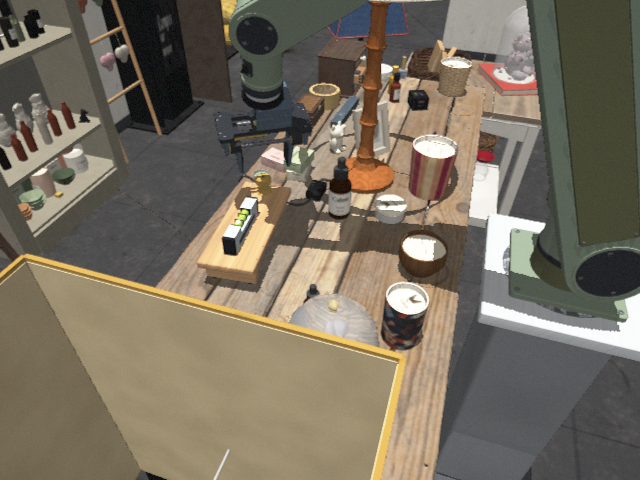

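View pics/t18.png

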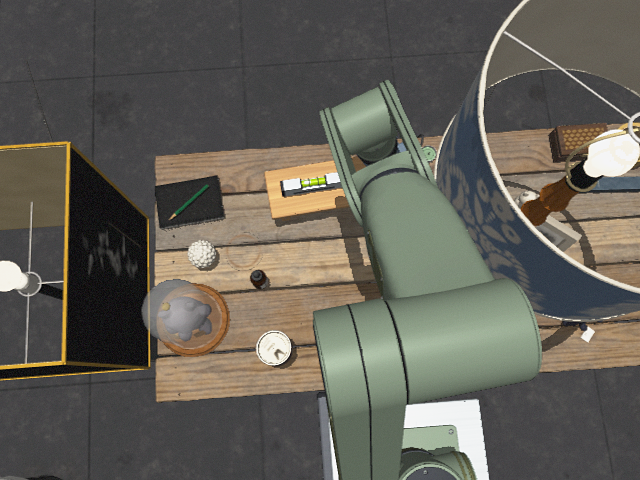

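```bash
python3 - <<'E'
from h import *
f=env.grab_frame('wrist');f['fish']=1
for z in (92,94,96): print(plane(f,317,246,z))
p,r=knob(33,0);rel(p,r)
E
```

```text
[636.42   7.35  92.  ]
[635.73   8.42  94.  ]
[635.03   9.48  96.  ]
shift [ -0.3 -15.3  53.1] turn [-0. -0.  0.] deg 0.3
```

```bash
sed -i 's/KN=np.array(\[638,7.5,88.\])/KN=np.array([637,8,88.])/' h.py; python3 - <<'E'
from h import *
p,r=knob(33,0);print(p);rel(p,r)
E
```

```text
[639.85   3.61  69.74]
shift [ -0.8 -16.2  52.8] turn [-0. -0.  0.] deg 0.3
```

Request:
drive_tool:
  series:
    - [0,[-1,-4,10],[0,0,0]]
    - [0,[-1,-8,24],[0,0,0]]
    - [0,[-1,-12,38],[0,0,0]]
    - [0,[-1,-15,48],[0,0,0]]
    - [0,[-1,-16,53],[0,0,0]]

```text
time_s: 15.95
ee_pos: [639.7, 3.7, 68.6]
ee_rot: [164.0, -0.1, 33.3]
force: [0.4, 0.9, -0.6]
gripper_width: 91.0
```

Request:
drive_tool:
  series:
    - [0.6,[0,0,0],[0,0,0]]
    - [0.6,[0,0,0],[0,0,0]]
    - [0.6,[0,0,0],[0,0,0]]
    - [0.6,[0,0,0],[0,0,0]]
    - [0.6,[0,0,0],[0,0,0]]
  squeeze: 20

```text
time_s: 16.45
ee_pos: [640.1, 3.1, 70.1]
ee_rot: [164.0, -0.2, 33.3]
force: [0.6, 0.6, -0.0]
gripper_width: 54.3
```

```bash
python3 - <<'E'
from h import *
s=log();print(s['ee_pos'],s['ee_rot'],s['force'],s['gripper_width'],s['qpos'])
f=grab('wrist','w19.png')
E
```

```text
[640.1    3.08  70.05] [163.98  -0.16  33.31] [ 0.56  0.56 -0.03] 54.27081560738685 [  6.63  27.8   99.21 -19.53  47.2  -14.04]
```

View pics/w19.png

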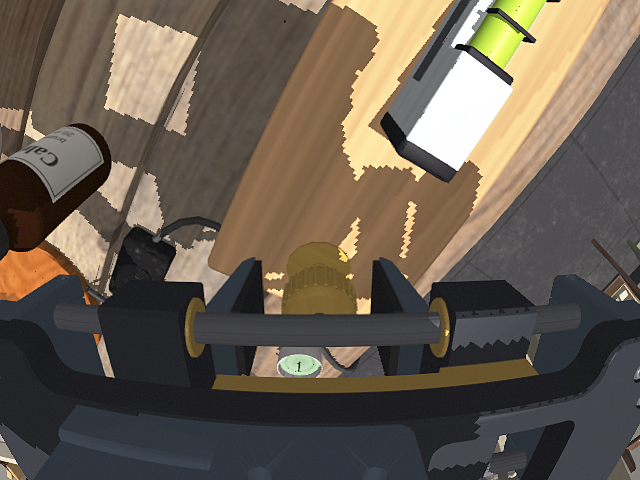

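Request:
drive_tool:
  series:
    - [0.8,[0,0,0],[0,0,0]]
    - [0.8,[0,0,0],[0,0,0]]
    - [0.8,[0,0,0],[0,0,0]]
    - [0.8,[0,0,0],[0,0,0]]
    - [0.8,[0,0,0],[0,0,0]]
  squeeze: 25

```text
time_s: 17.0
ee_pos: [640.8, 3.6, 69.8]
ee_rot: [164.0, -0.2, 33.3]
force: [3.6, 2.2, -1.9]
gripper_width: 33.3
```

```bash
python3 - <<'E'
from h import *
s=log();print(s['ee_pos'],s['ee_rot'],s['force'],s['torque'],s['gripper_width'])
f=grab('wrist','w20.png')
R0=R.from_euler('xyz',s['ee_rot'],degrees=True);p0=s['ee_pos']
# rotate about vertical axis through current grasp point
g=p0-19*R0.apply([0,0,1]);print('grasp',g)
for a in (-8,-16,-24,-32,-40):
    Q=R.from_euler('z',a,degrees=True);p=g+Q.apply(p0-g);print(a,np.round(R0.inv().apply(p-p0),1),np.round((R0.inv()*Q*R0).as_rotvec(),3))
E
```

```text
[640.79   3.6   69.76] [163.99  -0.23  33.35] [ 3.64  2.22 -1.88] [ 0.64 -0.54  0.24] 33.33462123237519
grasp [637.85   7.94  88.02]
-8 [-0.7 -0.  -0. ] [-0.   -0.04  0.13]
-16 [-1.4 -0.2 -0.1] [-0.   -0.08  0.27]
-24 [-2.1 -0.4 -0.1] [-0.   -0.12  0.4 ]
-32 [-2.8 -0.7 -0.2] [-0.   -0.15  0.54]
-40 [-3.4 -1.1 -0.3] [-0.   -0.19  0.67]
```

Request:
drive_tool:
  series:
    - [0.8,[-0.6,0,0],[0,-0.031,0.107]]
    - [0.8,[-1.1,-0.1,0],[0,-0.062,0.215]]
    - [0.8,[-1.7,-0.3,0],[0,-0.092,0.322]]
    - [0.8,[-2.3,-0.5,-0.1],[0,-0.123,0.429]]
    - [0.8,[-2.8,-0.7,-0.2],[0,-0.154,0.537]]

```text
time_s: 17.55
ee_pos: [638.8, 3.0, 69.8]
ee_rot: [164.1, -0.3, 1.1]
force: [6.2, 3.3, -2.9]
gripper_width: 32.9
```

```bash
python3 - <<'E'
from h import *
s=log();print(s['ee_pos'],s['ee_rot'],s['force'],s['torque'],s['gripper_width'],s['qpos'])
f=grab('wrist','w21.png');grab('top','t21.png')
R0=R.from_euler('xyz',s['ee_rot'],degrees=True);p0=s['ee_pos']
g=p0-19*R0.apply([0,0,1]);print('grasp',g)
E
```

```text
[638.84   2.98  69.77] [164.13  -0.32   1.12] [ 6.22  3.25 -2.87] [ 0.71 -1.    0.39] 32.87482351709494 [  7.45  31.5   92.19 -18.49  59.15  16.32]
grasp [638.64   8.18  88.05]
```

View pics/w21.png

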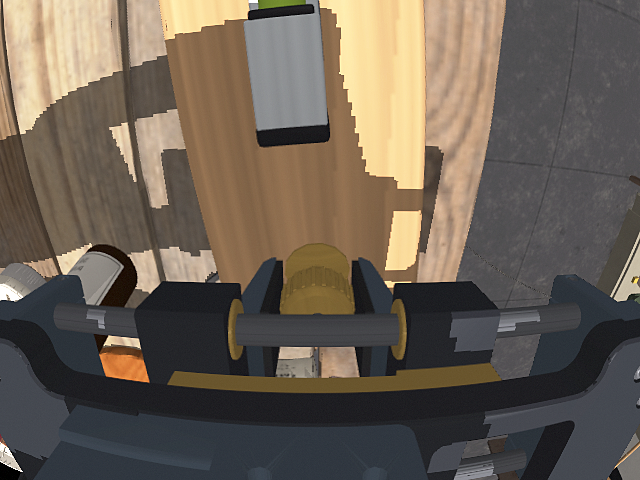

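Request:
drive_tool:
  series:
    - [0.8,[0,0,0],[0,-0.031,0.107]]
    - [0.8,[-0.2,-0.1,0],[0,-0.062,0.215]]
    - [0.8,[-0.7,-0.3,0],[0,-0.092,0.322]]
    - [0.8,[-1.3,-0.5,-0.1],[0,-0.123,0.429]]
    - [0.8,[-1.8,-0.7,-0.2],[0,-0.154,0.537]]

```text
time_s: 18.15
ee_pos: [636.9, 3.5, 69.8]
ee_rot: [164.3, -0.2, -30.9]
force: [4.9, 1.3, -1.2]
gripper_width: 33.5
```

Request:
drive_tool:
  series:
    - [0.8,[0,0,0],[0,0,0]]
    - [0.7,[0,0,0],[0,0,0]]
    - [0.5,[0,0,0],[0,0,0]]
    - [0.4,[0,0,0],[0,0,0]]
    - [0.3,[0,0,0],[0,0,0]]

```text
time_s: 18.65
ee_pos: [634.4, 2.4, 69.4]
ee_rot: [164.0, 0.0, -30.7]
force: [-0.0, -0.4, 0.1]
gripper_width: 54.5
```

```bash
python3 - <<'E'
from h import *
s=log();print(s['ee_pos'],s['ee_rot'],s['force'],s['torque'],s['gripper_width'],s['qpos'])
f=grab('wrist','w22.png');t=grab('top','t22.png')
R0=R.from_euler('xyz',s['ee_rot'],degrees=True);p0=s['ee_pos']
g=p0-19*R0.apply([0,0,1]);print('grasp',g)
cv2.imwrite('pics/t22c.png',cv2.resize(t['image'][150:220,255:395,::-1],None,fx=5.5,fy=5.5,interpolation=cv2.INTER_CUBIC))
E
```

```text
[634.4    2.37  69.43] [164.01   0.04 -30.72] [-0.02 -0.41  0.14] [ 0.11 -0.13  0.02] 54.49647730185881 [  5.88  35.03  85.37 -13.6   69.85  42.45]
grasp [637.08   6.87  87.7 ]
```

View pics/w22.png

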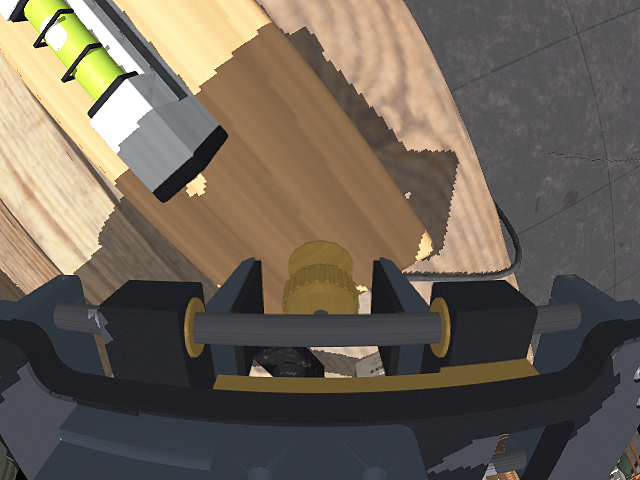

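View pics/t22c.png

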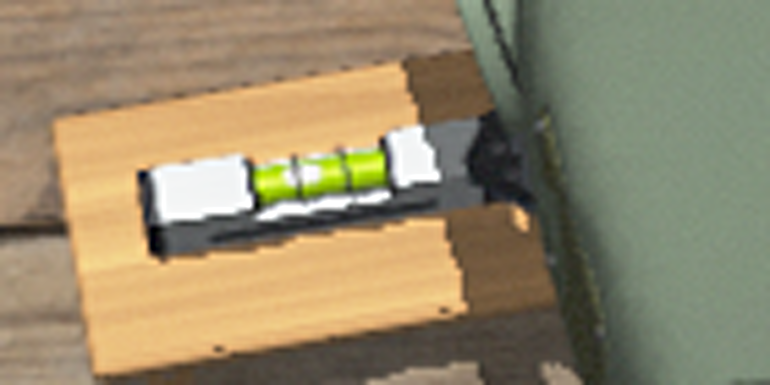

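```bash
python3 - <<'E'
from h import *
f=grab('wrist');f['fish']=1
cv2.imwrite('pics/w23c.png',cv2.resize(f['image'][0:130,0:160,::-1],None,fx=5,fy=4.6*1,interpolation=cv2.INTER_CUBIC))
print(env.state()['time_s'])
E
```

```text
18.8
```

View pics/w23c.png

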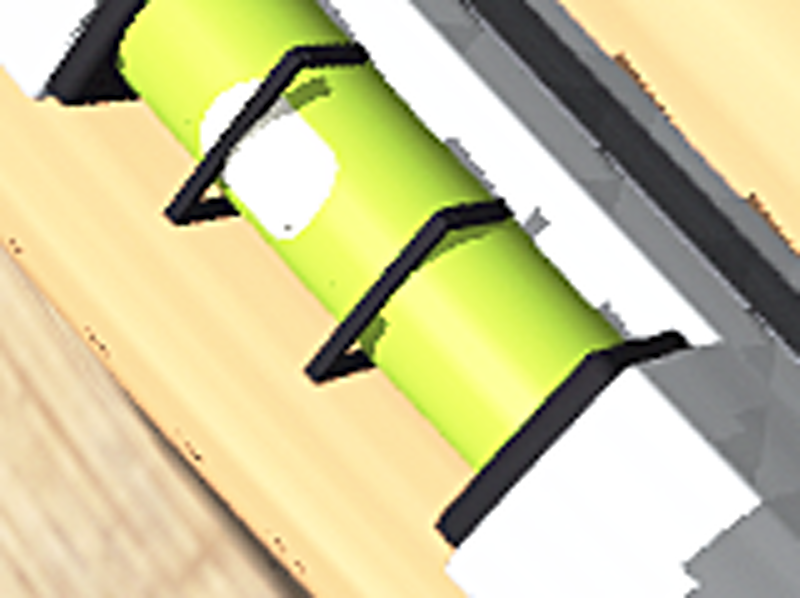

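```bash
python3 - <<'E'
from h import *
s=env.state();R0=R.from_euler('xyz',s['ee_rot'],degrees=True);p0=s['ee_pos']
kn=np.array([639.,8,88])
for a in (-24,-16,-8,0,8,16,23,30,30):
    p,r=knob(a,0,kn=kn);print(a,np.round(R0.inv().apply(p-p0),1),np.round((R0.inv()*R.from_euler('xyz',r,degrees=True)).as_rotvec(),3))
E
```

```text
-24 [ 1.4 -1.4 -0.6] [-0.    0.03 -0.11]
-16 [ 2.1 -1.6 -0.7] [-0.    0.07 -0.25]
-8 [ 2.8 -1.8 -0.7] [-0.    0.11 -0.38]
0 [ 3.4 -2.1 -0.8] [-0.    0.15 -0.52]
8 [ 4.  -2.5 -0.9] [-0.    0.19 -0.65]
16 [ 4.6 -3.  -1.1] [-0.    0.22 -0.78]
23 [ 5.  -3.5 -1.2] [-0.    0.26 -0.9 ]
30 [ 5.3 -4.  -1.4] [-0.    0.29 -1.02]
30 [ 5.3 -4.  -1.4] [-0.    0.29 -1.02]
```

Request:
drive_tool:
  series:
    - [0.2,[1,-1.4,-0.6],[0,0.03,-0.11]]
    - [0.2,[2.1,-1.6,-0.7],[0,0.07,-0.25]]
    - [0.2,[2.8,-1.8,-0.7],[0,0.108,-0.384]]
    - [0.2,[3.4,-2.1,-0.8],[0,0.147,-0.518]]
    - [0.2,[4,-2.5,-0.9],[0,0.186,-0.65]]

```text
time_s: 19.3
ee_pos: [639.9, 3.2, 69.7]
ee_rot: [164.0, -0.0, 8.4]
force: [0.1, 0.5, 0.1]
gripper_width: 72.7
```

Request:
drive_tool:
  series:
    - [0.2,[0.6,0,0],[0,0.034,-0.122]]
    - [0.3,[1.2,-0.1,0],[0,0.07,-0.244]]
    - [0.5,[1.9,-0.3,-0.1],[0,0.106,-0.367]]
    - [0.6,[1.9,-0.3,-0.1],[0,0.106,-0.367]]
    - [0.6,[1.9,-0.3,-0.1],[0,0.106,-0.367]]

```text
time_s: 19.8
ee_pos: [641.9, 3.5, 70.0]
ee_rot: [164.0, -0.2, 29.8]
force: [-0.1, -0.2, 0.9]
gripper_width: 44.1
```

```bash
python3 - <<'E'
from h import *
s=log();print(s['ee_pos'],s['ee_rot'],s['force'],s['torque'],s['gripper_width'])
R0=R.from_euler('xyz',s['ee_rot'],degrees=True);p0=s['ee_pos']
g=p0-19*R0.apply([0,0,1]);print('grasp',g)
f=grab('top','t24.png');t=f
cv2.imwrite('pics/t24c.png',cv2.resize(t['image'][150:220,255:395,::-1],None,fx=5.5,fy=5.5,interpolation=cv2.INTER_CUBIC))
E
```

```text
[641.9    3.5   69.98] [164.02  -0.16  29.76] [-0.07 -0.22  0.85] [ 0.15 -0.01  0.01] 44.054489207910684
grasp [639.26   8.02  88.24]
```

View pics/t24c.png

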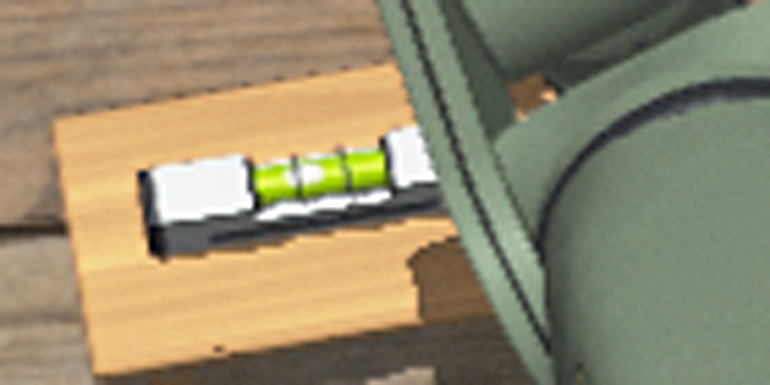

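Request:
drive_tool:
  series:
    - [0.8,[0,0,0],[0,0,0]]
    - [0.8,[0,0,0],[0,0,0]]
    - [0.8,[0,0,0],[0,0,0]]
    - [0.8,[-0.2,0,0],[0,-0.012,0.04]]
    - [0.8,[-0.8,-0.1,0],[0,-0.04,0.14]]

```text
time_s: 20.35
ee_pos: [640.4, 2.7, 69.8]
ee_rot: [164.0, -0.1, 21.4]
force: [-2.7, -3.0, 1.6]
gripper_width: 33.4
```

Request:
drive_tool:
  series:
    - [0.8,[-0.6,0,0],[0,-0.031,0.107]]
    - [0.8,[-1.1,-0.1,0],[0,-0.062,0.215]]
    - [0.8,[-1.7,-0.3,0],[0,-0.092,0.322]]
    - [0.8,[-2.3,-0.5,-0.1],[0,-0.123,0.429]]
    - [0.8,[-2.8,-0.7,-0.2],[0,-0.154,0.537]]

```text
time_s: 20.85
ee_pos: [638.0, 2.5, 69.8]
ee_rot: [164.0, -0.1, -10.7]
force: [-3.2, -3.2, 2.6]
gripper_width: 33.3
```

```bash
python3 - <<'E'
from h import *
s=log();print(s['ee_pos'],s['ee_rot'],s['force'],s['torque'],s['gripper_width'])
R0=R.from_euler('xyz',s['ee_rot'],degrees=True);p0=s['ee_pos']
g=p0-19*R0.apply([0,0,1]);print('grasp',g)
E
```

```text
[637.99   2.49  69.77] [164.01  -0.05 -10.68] [-3.22 -3.21  2.62] [-0.44  0.41 -0.  ] 33.29500191137788
grasp [638.95   7.63  88.03]
```

Request:
drive_tool:
  series:
    - [0.8,[-0.6,0,0],[0,-0.031,0.107]]
    - [0.8,[-1.1,-0.1,0],[0,-0.062,0.215]]
    - [0.8,[-1.5,-0.2,0],[0,-0.084,0.294]]
    - [0.8,[-1.5,-0.2,0],[0,-0.084,0.294]]
    - [0.8,[-1.5,-0.2,0],[0,-0.084,0.294]]

```text
time_s: 21.35
ee_pos: [636.8, 2.9, 69.8]
ee_rot: [164.1, -0.1, -27.9]
force: [-3.3, -3.5, 3.2]
gripper_width: 33.0
```

Request:
drive_tool:
  series:
    - [0.8,[0,0,0],[0,0,0]]
    - [0.8,[0,0,0],[0,0,0]]
    - [0.8,[0,0,0],[0,0,0]]
    - [0.8,[0,0,0],[0,0,0]]
    - [0.8,[0,0,0],[0,0,0]]

```text
time_s: 21.85
ee_pos: [636.8, 3.0, 69.7]
ee_rot: [164.1, -0.1, -27.9]
force: [-2.7, -4.6, 2.7]
gripper_width: 33.0
```

Request:
drive_tool:
  series:
    - [0.8,[0,0,0],[0,0,0]]
    - [0.8,[0,0,0],[0,0,0]]
    - [0.8,[0,0,0],[0,0,0]]
    - [0.8,[0,0,0],[0,0,0]]
    - [0.8,[0,0,0],[0,0,0]]

```text
time_s: 22.35
ee_pos: [636.8, 3.0, 69.7]
ee_rot: [164.1, -0.1, -27.9]
force: [-2.2, -4.4, 1.8]
gripper_width: 33.2
```

```bash
python3 - <<'E'
from h import *
s=log();print(s['ee_pos'],s['ee_rot'],s['force'],s['torque'],s['gripper_width'])
t=grab('top');f=grab('wrist')
a=cv2.resize(t['image'][160:200,290:345,::-1],None,fx=12,fy=12,interpolation=cv2.INTER_CUBIC)
cv2.imwrite('pics/t25c.png',a)
cv2.imwrite('pics/w25c.png',cv2.resize(f['image'][0:130,0:160,::-1],None,fx=5,fy=4.6*1,interpolation=cv2.INTER_CUBIC))
E
```

```text
[636.79   2.96  69.75] [164.08  -0.09 -27.91] [-2.18 -4.41  1.78] [-0.72  0.5  -0.1 ] 33.24976308812514
```

View pics/t25c.png

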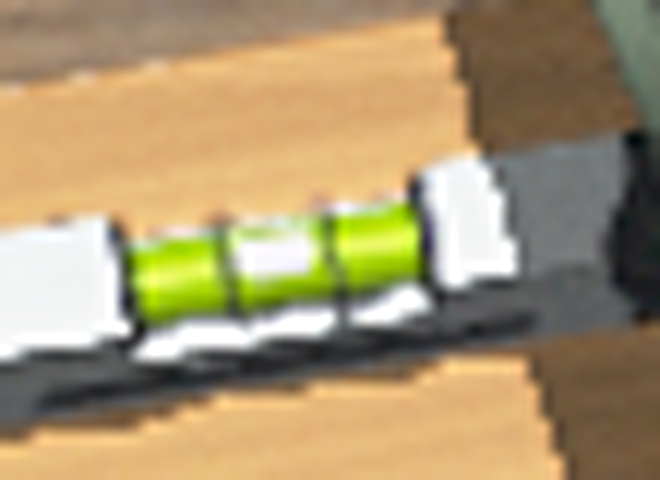

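View pics/w25c.png

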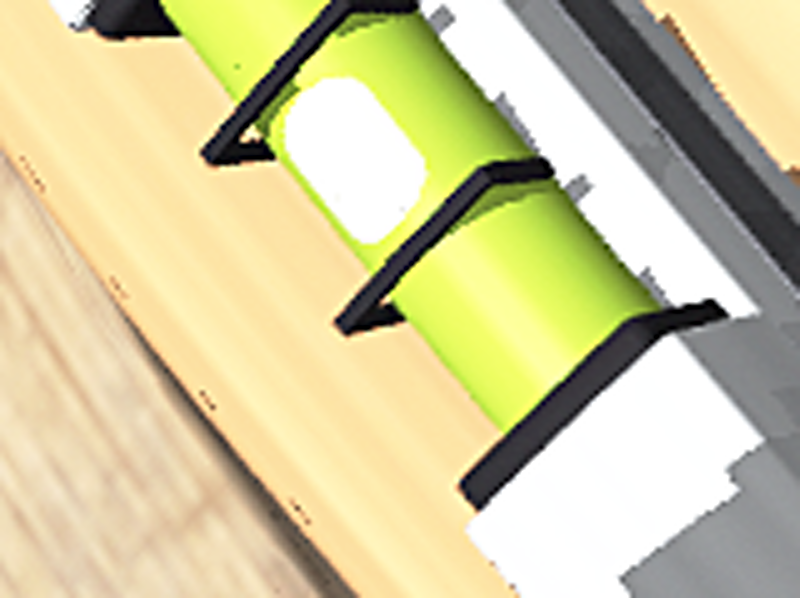

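Request:
drive_tool:
  series:
    - [0.6,[0,0,0],[0,0,0]]
    - [0.5,[0,0,0],[0,0,0]]
    - [0.3,[0,0,0],[0,0,0]]
    - [0,[0,0,0],[0,0,0]]
    - [0,[0,2,-8],[0,0,0]]

```text
time_s: 22.95
ee_pos: [636.4, 4.0, 77.0]
ee_rot: [164.1, 0.0, -27.9]
force: [0.2, -0.1, 0.2]
gripper_width: 65.6
```

```bash
python3 - <<'E'
from h import *
s=log();print(s['ee_pos'],s['ee_rot'],s['force'],s['torque'],s['gripper_width'])
R0=R.from_euler('xyz',s['ee_rot'],degrees=True);p0=s['ee_pos']
for p in ([637,4,115],[637,4,145]): print(np.round(R0.inv().apply(np.array(p)-p0),1))
E
```

```text
[636.39   3.95  77.02] [164.09   0.04 -27.93] [ 0.23 -0.09  0.16] [ 0.19 -0.12 -0.01] 65.64784659562113
[  0.5  10.1 -36.6]
[  0.5  18.3 -65.5]
```

Request:
drive_tool:
  series:
    - [0,[0.5,6,-20],[0,0,0]]
    - [0,[0.5,12,-44],[0,0,0]]
    - [0.3,[0.5,18,-66],[0,0,0]]
    - [0.6,[0.5,18,-66],[0,0,0]]
    - [1,[0.5,18,-66],[0,0,0]]

```text
time_s: 23.45
ee_pos: [637.9, 4.3, 146.7]
ee_rot: [164.2, -0.1, -27.9]
force: [-0.2, 0.2, -0.1]
gripper_width: 63.5
```

```bash
python3 - <<'E'
from h import *
s=log();print(s['ee_pos'],s['ee_rot'],s['force'],s['gripper_width'])
p=np.array([627,108,140]);r=[180,0,5.4]
R0=R.from_euler('xyz',s['ee_rot'],degrees=True);p0=s['ee_pos']
w=(R0.inv()*R.from_euler('xyz',r,degrees=True)).as_rotvec();d=R0.inv().apply(p-p0)
print(np.degrees(np.linalg.norm(w)))
for k in (.2,.4,.6,.8,1): print(np.round(d*k,0),np.round(w*k,3))
f=grab('wrist','w26.png')
E
```

```text
[637.87   4.3  146.74] [164.19  -0.13 -27.94] [-0.25  0.19 -0.05] 63.4964161842478
36.819354731198516
[-12. -17.  -3.] [ 0.05  0.02 -0.12]
[-23. -34.  -7.] [ 0.11  0.03 -0.23]
[-35. -51. -10.] [ 0.16  0.05 -0.35]
[-47. -68. -14.] [ 0.21  0.06 -0.46]
[-58. -85. -17.] [ 0.27  0.08 -0.58]
```

View pics/w26.png

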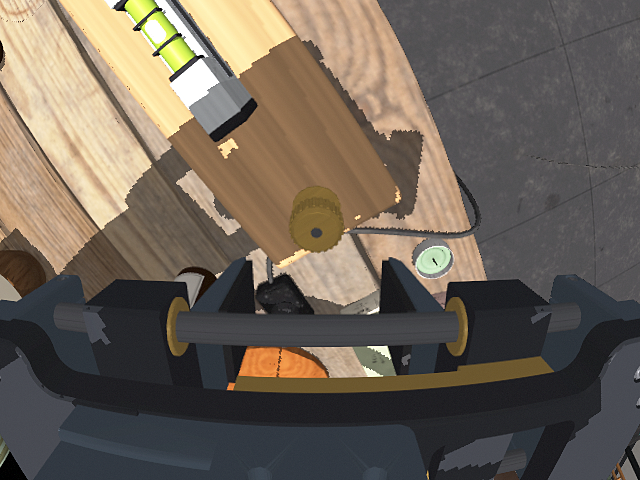

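Request:
drive_tool:
  series:
    - [1,[-12,-17,-4],[0.053,0.016,-0.116]]
    - [1,[-23,-34,-8],[0.107,0.032,-0.232]]
    - [1,[-35,-51,-12],[0.16,0.048,-0.348]]
    - [1,[-47,-68,-15],[0.213,0.064,-0.464]]
    - [1,[-58,-85,-17],[0.267,0.08,-0.58]]

```text
time_s: 24.0
ee_pos: [625.9, 108.6, 138.0]
ee_rot: [180.0, 0.1, 5.8]
force: [-0.2, -0.3, -0.2]
gripper_width: 19.2
```

Request:
drive_tool:
  series:
    - [1,[0,0,0],[0,0,0]]
    - [1,[0,0,0],[0,0,0]]
    - [1,[0,0,0],[0,0,0]]
    - [1,[0,0,0],[0,0,0]]
    - [1,[0,0,0],[0,0,0]]

```text
time_s: 24.5
ee_pos: [627.2, 107.3, 139.2]
ee_rot: [179.8, 0.0, 5.4]
force: [-1.0, -0.1, -0.1]
gripper_width: 0.8
```

```bash
python3 - <<'E'
from h import *
s=log();print(s['ee_pos'],s['ee_rot'],s['force'],s['gripper_width'])
f=grab('wrist','w27.png');f['fish']=1
rel([627,108,102],[180,0,5.4])
E
```

```text
[627.19 107.32 139.22] [179.84   0.02   5.45] [-0.96 -0.06 -0.12] 0.8129573158861635
shift [-0.1 -0.7 37.3] turn [0. 0. 0.] deg 0.2
```

View pics/w27.png

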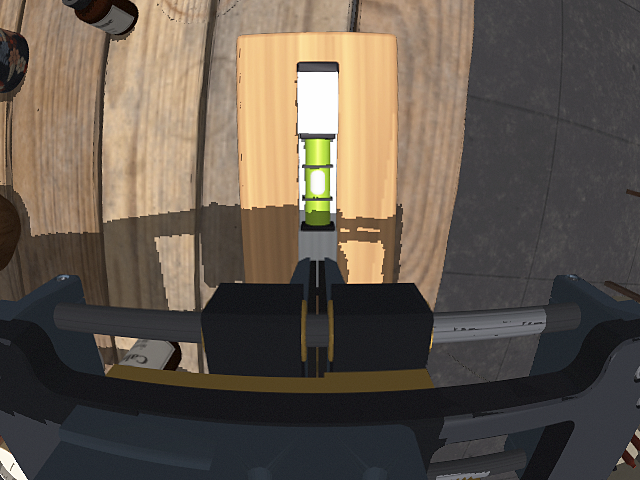

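```bash
python3 - <<'E'
from h import *
f=env.grab_frame('wrist');f['fish']=1
for p in [(318,64),(318,182),(318,165.5),(318,199),(318,227),(318,134)]: print(p,plane(f,*p,100))
c=f['image'][120:240,280:360,::-1];cv2.imwrite('pics/w28c.png',cv2.resize(c,None,fx=5,fy=5,interpolation=cv2.INTER_CUBIC))
E
```

```text
(318, 64) [616.41 223.77 100.  ]
(318, 182) [622.86 156.58 100.  ]
(318, 165.5) [621.95 165.97 100.  ]
(318, 199) [623.8  146.79 100.  ]
(318, 227) [625.39 130.31 100.  ]
(318, 134) [620.24 183.76 100.  ]
```

View pics/w28c.png

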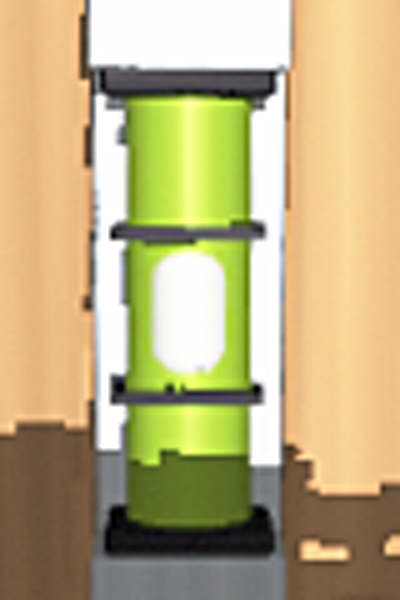

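Request:
drive_tool:
  series:
    - [1,[0,-3,10],[0,0,0]]
    - [1,[0,-3,22],[0,0,0]]
    - [1,[0,-3,31],[0,0,0]]
    - [1,[0,-3,35],[0,0,0]]
    - [1,[0,-3,36],[0,0,0]]

```text
time_s: 25.1
ee_pos: [626.2, 110.5, 102.2]
ee_rot: [179.9, 0.1, 5.5]
force: [-0.9, -0.2, -0.6]
gripper_width: 0.8
```

Request:
drive_tool:
  series:
    - [1,[0,0,0.5],[0,0,0]]
    - [1,[0,0,1],[0,0,0]]
    - [1,[0,0,1.5],[0,0,0]]
    - [1,[0,0,2],[0,0,0]]
    - [1,[0,0,2],[0,0,0]]

```text
time_s: 25.6
ee_pos: [626.7, 110.5, 101.5]
ee_rot: [179.9, -0.0, 5.5]
force: [-0.7, -0.2, 0.6]
gripper_width: 0.6
```

Request:
drive_tool:
  series:
    - [1,[0,0,0.5],[0,0,0]]
    - [1,[0,0,1],[0,0,0]]
    - [1,[0,0,1.5],[0,0,0]]
    - [1,[0,0,1.5],[0,0,0]]
    - [1,[0,0,1.5],[0,0,0]]

```text
time_s: 26.1
ee_pos: [626.7, 110.5, 100.3]
ee_rot: [179.9, -0.0, 5.5]
force: [-1.2, -0.1, 3.6]
gripper_width: 0.2
```

Request:
drive_tool:
  series:
    - [1,[0,0,0.5],[0,0,0]]
    - [1,[0,0,1],[0,0,0]]
    - [1,[0,0,1.5],[0,0,0]]
    - [1,[0,0,1.5],[0,0,0]]
    - [1,[0,0,1.5],[0,0,0]]

```text
time_s: 26.6
ee_pos: [626.8, 110.5, 100.2]
ee_rot: [179.9, -0.1, 5.5]
force: [-3.6, -0.2, 11.2]
gripper_width: 0.6
```

Request:
drive_tool:
  series:
    - [1,[0,0,0.5],[0,0,0]]
    - [1,[0,0,1],[0,0,0]]
    - [1,[0,0,1.8],[0,0,0]]
    - [1,[0,0,1.8],[0,0,0]]
    - [1,[0,0,1.8],[0,0,0]]

```text
time_s: 27.1
ee_pos: [627.0, 110.5, 100.2]
ee_rot: [179.9, -0.1, 5.5]
force: [-5.6, -0.9, 18.3]
gripper_width: 0.6
```

Request:
drive_tool:
  series:
    - [1,[0,0,0],[0,0,0]]
    - [1,[0,0,0],[0,0,0]]
    - [1,[0,0,0],[0,0,0]]
    - [1,[0,0,0],[0,0,0]]
    - [1,[0,0,0],[0,0,0]]

```text
time_s: 27.6
ee_pos: [627.0, 110.5, 100.2]
ee_rot: [179.9, -0.1, 5.5]
force: [-6.3, -1.3, 18.9]
gripper_width: 0.4
```

Request:
drive_tool:
  series:
    - [1,[0,0,0],[0,0,0]]
    - [1,[0,0,0],[0,0,0]]
    - [1,[0,0,0],[0,0,0]]
    - [1,[0,0,0],[0,0,0]]
    - [1,[0,0,0],[0,0,0]]

```text
time_s: 28.1
ee_pos: [627.0, 110.6, 100.2]
ee_rot: [179.9, -0.1, 5.5]
force: [-5.0, -1.1, 18.8]
gripper_width: 0.2
```

```bash
python3 - <<'E'
from h import *
f=grab('wrist','w30.png');s=log();print(s['ee_pos'],s['ee_rot'],s['force'],s['gripper_width'],s['time_s'])
c=f['image'][0:300,200:440,::-1];cv2.imwrite('pics/w30c.png',cv2.resize(c,None,fx=2,fy=2,interpolation=cv2.INTER_CUBIC))
grab('side','s30.png')
E
```

```text
[626.95 110.53 100.18] [179.87  -0.13   5.5 ] [-5.76 -0.9  18.07] 0.8256673173568535 28.15
```

View pics/w30c.png

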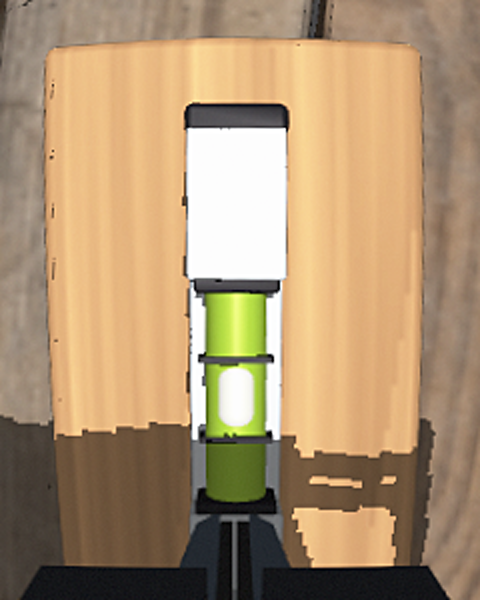

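View pics/s30.png

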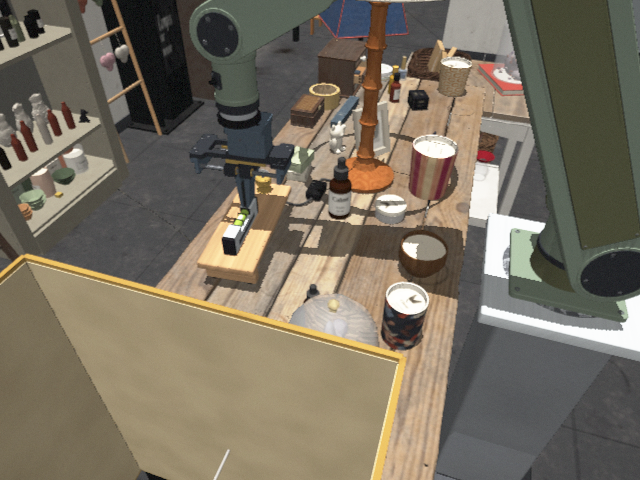

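The bubble is centred (bubble mid row 396.5, mid between the lines 397 in the crop) and the press is a steady 18 N. The bottle's cap shows upright at (311,290), and the candle, tin and ball look untouched. I'm handing the job in.

```bash
python3 - <<'E'
from h import *
print(env.state()['force']); print(env.job_done())
E
```

```text
[-5.04 -0.03 18.52]
the job is handed in; nothing more can be done
None
```

The riser is level, and the arm is still pressing the spirit level down on the board with about 18 N, so you can tighten the lock nut. The job was handed in at about 28 s.

- **Bottle:** I moved the small dropper bottle off the riser and stood it upright on the table at about (432, 287).
- **Level:** It lies lengthwise on the board at about (623, 156). I estimate that is within about 10 mm of the marked place. The bubble first read about 13 mm toward the leg.
- **Knob:** I turned it about 122° clockwise in two strokes, with the gripper tilted 16° so the forearm stayed clear of the lampshade.
- **Last checks:** With the arm pressing, the wrist camera shows the bubble within about 0.3 mm of the middle of its lines. Before pressing, the top view put it about 0.7 mm toward the leg; both are inside the 2.5 mm limit. The candle, tin and ball were not touched.
- **Sideways force:** There is a steady sideways force of about 5 N at the press, which I left as it was.
- **Lampshade:** On the first swing past the lamp, the wrist came very close to the shade, and one picture looks as if they overlap. I saw no force or tracking error, but I can't rule out that they touched.

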